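Open a baby soother's child-safe battery tray with the pin

TASK

Take the wooden-handled pin out of its block, push its tip down into the small hole in the soother's battery tray to hold the recessed release button down, and with the pin still in the hole push the tray out as far as it goes. Go gently, by feel: do not force the soother, and touch it only with the pin. Then put the pin upright back in its block, fully down, and let go; leave the other things on the shelf alone.

Things in the scene. Friction and masses are not known exactly. Their poses are not given: they have to be found in the camera images.
- tray (a joint): How far the battery tray is out (m): 0 shut and latched, 0.050 fully out (hard stop); slides level; moving it with the button held takes 3 to 6 N. A tooth under the release button catches at three bars in its way, the first at the shut position, the others 10 and 20 mm on: hold the button down to 29 mm out; beyond, it cannot catch. The latch does not yield: if it stays put at 9 N, press deeper.
- recess (a point): Centre of the mouth of the 11 mm round hole, 18 mm deep, in the tray's flat top, 49 mm up; moves with the tray. z up; the tray opens along -x. In it a sprung button, 9 mm wide, top 6 mm below the mouth (2 N at first, +0.15 N/mm). It frees the tray after 2 to 11 mm (unmeasured); a hard floor is 1.2 mm lower: press to 7 N. As the tray slides, that floor rises or falls up to 1.6 mm per 20 mm.
- soother: White plastic baby soother fixed to the shelf, 140 (x) by 100 (y) by 50 mm; origin mid-underside, z up. The battery tray (57 mm wide) lies in its -x half between side walls 1 mm higher; the +x half is roofed, 58 mm high, with speaker dots and an amber dome to 71 mm. Recess 35 mm from the origin along -x (tray shut). It cracks if the pin loads case, tray or button with over 20 N.
- pin_grip (a point): Centre of the pin tool's handle: a beech square bar 18 by 18 mm, 56 mm long, along the tool's z axis (z points from tip to handle, up as it stands); x and y are the handle's side faces' normals. The tool is 100 mm long and weighs about 60 g.
- pin_tip (a point): Tip of the pin tool: the end of a round steel shank 6 mm in diameter, 44 mm long, on the handle's axis, 72 mm below the handle's centre.
- pin: The same pin tool as a whole; origin on its axis at the lower end of the handle, where the shank begins. At the start it stands in the block, the handle's lower end resting on the block's top.
- block: Plain wooden block fixed to the shelf, 60 by 60 by 50 mm high, origin in the middle of its underside, z up; it stands on the left or on the right of the soother.
- block_hole0 (a point): Centre of the mouth of the block's round hole, 10 mm in diameter, 47 mm deep, on the block's top, 50 mm above the shelf.
- cup: Stainless steel cup, 72 mm across, 80 mm high, standing on the shelf; origin in the middle of its underside. Leave alone.
- ring: Teething ring, 70 mm across, 12 mm high, lying in the blue basket. Leave alone.
- rattle: Beechwood rattle, 130 mm long, 40 mm high, lying on the shelf beyond the soother. Leave alone.
- keys: Plastic toy key set, about 90 mm long, 10 mm high, lying flat on the shelf near the robot. Leave alone.
- feeder: Clear feeding bottle, 56 mm across, 140 mm high, standing on the shelf behind the soother. Leave alone.
- bowl: White bowl, 110 mm across, 45 mm high, standing near the robot on the left. Leave alone.
There are look-alikes about, which are no part of the job. Of the things that look like the soother, the smaller one is meant.

How it is judged:
On the way, in this order (a step that is already met when the one before it is completed fails the run):
1. the pin's tip is in the recess, pressing the button, the tray still shut (horizontal distance between pin_tip and recess below 0.006 m and z of pin_tip in the frame of recess below -0.007 m and contact force between pin and soother above 2 N and value of joint tray below 0.006 m), for 0.1 s.
2. the tray is out by more than 42 mm with the pin still in the recess (value of joint tray above 0.042 m and horizontal distance between pin_tip and recess below 0.008 m and z of pin_tip in the frame of recess below -0.003 m), for 0.1 s.
At the end, for the whole second after the job is handed in: The tray is more than 42 mm out; the pin stands upright (within 0.1 rad) in the block's hole, its handle within 4 mm of the block's top, released and at rest (value of joint tray above 0.042 m and horizontal distance between pin and block_hole0 below 0.006 m and z of pin in the frame of block_hole0 below 0.004 m and angle between pin's own z axis and vertical below 0.1 rad and contact force between pin and the fingers below 0.05 N and linear speed of pin below 0.02 m/s); the robot touches nothing.
It fails at once if the pin loads the soother (case, tray or button) with more than 20 N (contact force between pin and soother above 20 N).
It fails at once if the arm or fingers touch the soother (contact force between any of the fingers, the arm and soother above 1 N).
It fails at once if another thing on the shelf is moved more than 20 to 30 mm (distance of cup from where it was at the start of the episode above 0.02 m or distance of any of ring, rattle, keys, feeder, bowl from where it was at the start of the episode above 0.03 m).
It also fails if it takes over 66 s, if anything falls off the work surface, if the arm or the gripper's body presses on something with over 40 N, if the wrist force passes 120 N, or if a joint passes its speed limit or range.

ROBOT

A 6-joint arm with a two-finger parallel gripper is mounted at the origin on the work surface. World frame = base frame: x ahead of the robot, y to its left, z up, the work surface at z = 0. Lengths are in m, angles in rad, forces in N, time in s.
With the tool pointing down it reaches from about 0.35 to 0.85 m from the base axis. Payload 8.1 kg.
Tool frame: the origin (TCP) lies at the very end of the fingers, on their centre line; the grasp point (between the pads) lies 19 mm behind it; x points along the fingers, y is the direction in which the jaws open and shut, and the axes are right-handed (so a half turn about x gives the same grasp; the last joint's range is limited). The gripper opens to 85 mm and grips with 20 to 120 N. Pads are 22 mm wide; open, the fingers measure 114 mm over their backs; the gripper's body (76 mm by 85 mm) begins 54 mm behind the grasp point. The pads swing forward as they close: fully open they stand 13 mm farther back than shut.
Start: joints at [-1.389, 0.13, 1.488, -0, 1.523, -0.085], TCP at [0.158, -0.579, 0.231] pointing down, gripper open.
Joint ranges: [-2.96, 2.96], [-0.89, 2.26], [0.02, 2.5], [-1.34, 4.48], [0, 2.73], [-2.66, 2.66]. Speed limits (rad/s): [2.39, 2.39, 2.79, 3.14, 3.14, 3.14].

INTERFACE

Orientations are given as a unit quaternion [w, x, y, z].
In Python, from station import env, read_camera, get_calibration gives the robot as it stands. The module is installed in compiled form; this text tells all that it offers.
- The arm moves only by the tool move_arm, never from a script. Its argument "deltas" is a list of rows, each an object with "travel": the shift along the tool's x, y, z in mm, a list of three; "twist": the turn about the tool's x in rad; "claw": the opening, from 0 (shut) to 1 (fully open). A call has 1 to 12 rows; each row shifts and turns the commanded pose from where the row before left it, along the tool's axes as they then stand; what a row does not reach is not made up. A row lasts 1/12 s, in which the tool goes at most 41.7 mm and 7.16 degrees, less where a joint would pass 70% of its speed; a pose out of reach is approached as far as the arm can. A call with a gripper value outside its range is refused whole. The fingers move at their own pace and stop on an object; the grip force is fixed at half the most. Time passes only in rows, so rows that do not move let the fingers close. It gives the time, the measured TCP pose, the force and the opening at its end, in the units of the state.
- env.get_obs(): the state, without advancing time (a new reading comes with each control period).
- read_camera(name): name is "side" or "top"; returns (picture, depth): 480x640x3 uint8, red, green, blue; 480x640 float32, m along the optical axis (not along the pixel's ray), 0 where there is no reading.
- get_calibration(name): a dict with "fx", "fy", "cx", "cy" (pixels), "R" (3x3) and "t" (3): a world point X has camera coordinates R X + t. Camera axes: x right, y down, z forward; pixel columns grow to the right and rows downward; lengths in m; the calibration is good to about 2 mm. A picture is of the moment at which its call begins. get_calibration takes no time and is no camera call.
- env.finish_job(): hands the job in, once; it reports no verdict.
The state is a dict: "time": time; "qpos": joint angles; "qd": joint speeds; "effort": joint torques, N m; "eef_pos": TCP position; "orientation": TCP orientation; "contact_force": force on the tool from outside, world axes, zero at the start; "ft_torque": the same for the moment, N m; "width": finger opening in m.
Only numpy, scipy, OpenCV 4.12 (cv2) and the standard library are available. Lean on these libraries where they do the work, as an engineer would, in place of code of your own. Each camera call takes 0.05 s, during which the arm holds its last target.

## Working session

There is one attempt and no reset: what is moved stays moved. The work goes in short steps, Python scripts to look and compute and a tool call to move; the robot and the scene stay as the last step left them, time stands still between calls to the robot, and variables do not carry over. Pictures are saved under pics/ and viewed, and the job is handed in when it is done.

Besides the shell and the picture viewer there is one more tool, called after ">>>" by a JSON object that holds its "name" and its "arguments", one argument or row to a line. move_arm: Moves the arm, as the interface text tells. Its arguments: {"type":"object","properties":{"deltas":{"type":"array","items":{"type":"object","properties":{"travel":{"type":"array","items":{"type":"number"}},"twist":{"type":"number"},"claw":{"type":"number"}}}}},"required":["deltas"]}

```bash
mkdir -p pics; ls; python3 - <<'E'
from station import env, read_camera, get_calibration
import cv2, numpy as np
print(env.get_obs())
for n in("top","side"):
    p,d=read_camera(n); cv2.imwrite(f"pics/{n}0.png",p[:,:,::-1]); np.save(f"{n}0.npy",d); np.save(f"{n}0p.npy",p)
    print(n,get_calibration(n))
E
```

```text
pics
{'time': 0.0, 'qpos': array([-1.38939875e+00,  1.31194589e-01,  1.48927558e+00,  3.08301689e-05,
        1.52298561e+00, -8.54310605e-02]), 'qd': array([-0.00165026, -0.00178831,  0.00102792, -0.00045706, -0.00025231,
       -0.00074079]), 'effort': array([ 1.09956098e-03, -5.69405329e+01, -5.00538433e+01, -2.06748257e-05,
        1.48348405e-02,  4.41100451e-05]), 'eef_pos': array([ 0.15812007, -0.57822587,  0.23022649]), 'orientation': array([-0.09339951, -0.70080212, -0.09471647,  0.70084357]), 'contact_force': array([-0.93775008,  0.38006898,  0.04429721]), 'ft_torque': array([ 0.03888941,  0.00664967, -0.00871423]), 'width': 0.08531320976396402}
top {'fx': 462.4367298598706, 'fy': 462.4367298598706, 'cx': 316.1096165860026, 'cy': 239.4368882380921, 'R': array([[-0.0169714 , -0.99985255,  0.00261631],
       [-0.99174588,  0.01650108, -0.12715277],
       [ 0.12709085, -0.00475267, -0.99187969]]), 't': array([-0.01187607,  0.537366  ,  1.19573254])}
side {'fx': 490.38359213329977, 'fy': 490.38359213329977, 'cx': 319.1260607943655, 'cy': 247.57674940022898, 'R': array([[-0.99996607, -0.00811309,  0.0014259 ],
       [-0.0065309 ,  0.6753423 , -0.73747551],
       [ 0.00502023, -0.7374598 , -0.67537237]]), 't': array([0.53029099, 0.08053981, 1.07316895])}
```

View pics/top0.png

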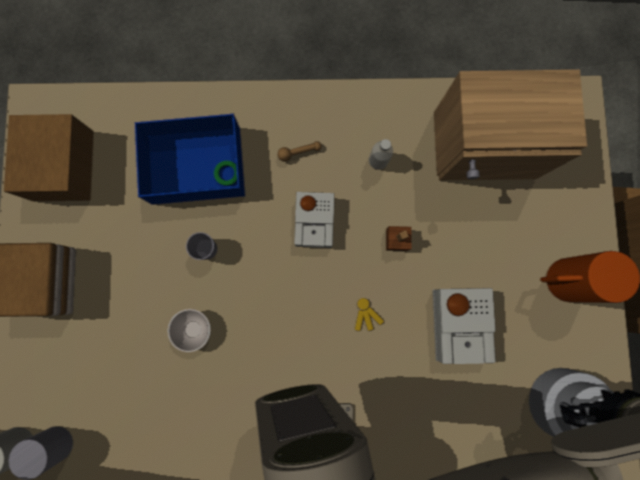

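View pics/side0.png

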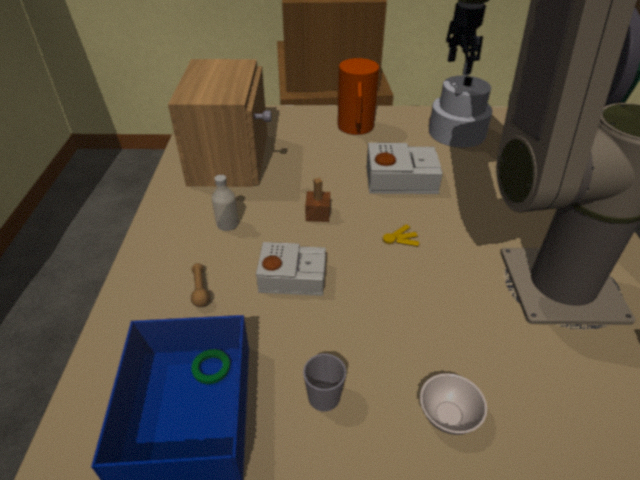

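The smaller soother is at about (315,220) in the top view, with its recess near (314,233). The block and pin are at (399,238), to the right of it. In the side view the recess is near (311,264) and the pin near (318,190). Next I'll measure from enlarged crops.

```bash
python3 - <<'E'
import cv2,numpy as np
t=cv2.imread("pics/top0.png");s=cv2.imread("pics/side0.png")
a=cv2.resize(t[180:260,285:345],None,fx=7,fy=7,interpolation=cv2.INTER_CUBIC)
b=cv2.resize(t[215:265,375:425],(560,560),interpolation=cv2.INTER_CUBIC)
b=cv2.resize(b,(375,560))if 0 else b[:, :]
cv2.imwrite("pics/zt.png",np.hstack([cv2.resize(a,(400,533)),cv2.resize(b,(400,400))[:400] if 0 else cv2.copyMakeBorder(cv2.resize(b,(400,400)),0,133,0,0,cv2.BORDER_CONSTANT)]))
a=cv2.resize(s[235:300,250:335],None,fx=4.7,fy=4.7,interpolation=cv2.INTER_CUBIC)[:, :400]
b=cv2.resize(s[170:230,290:350],(400,400),interpolation=cv2.INTER_CUBIC)
H=400
a=cv2.copyMakeBorder(a,0,H-a.shape[0],0,400-a.shape[1],cv2.BORDER_CONSTANT)
cv2.imwrite("pics/zs.png",np.hstack([a,b]))
E
```

```text
(no output)
```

View pics/zt.png

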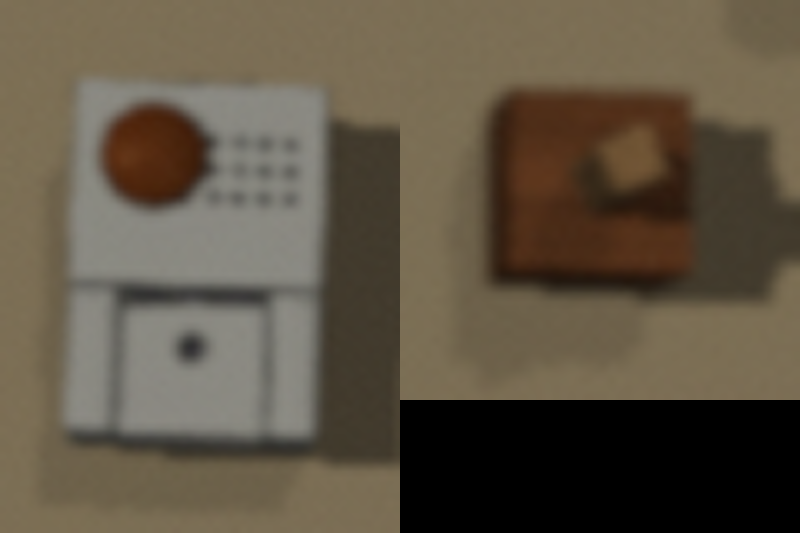

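View pics/zs.png

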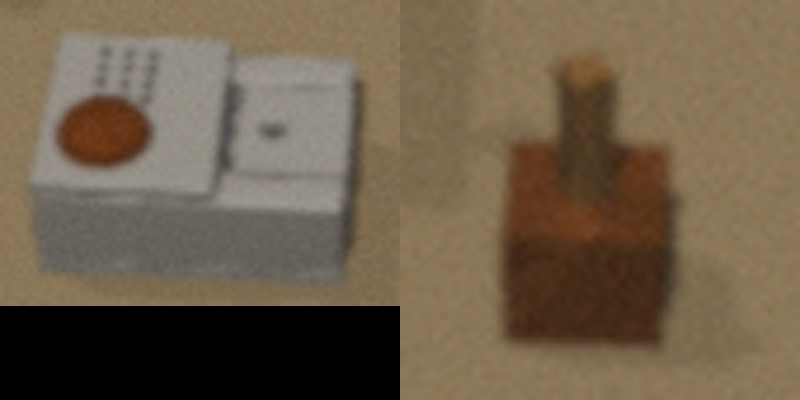

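```bash
cat > h.py <<'E'
import cv2,numpy as np
from station import env, read_camera, get_calibration
C={n:get_calibration(n) for n in("top","side")}
def ray(n,u,v):
    c=C[n];d=c["R"].T@np.array([(u-c["cx"])/c["fx"],(v-c["cy"])/c["fy"],1]);o=-c["R"].T@c["t"];return o,d
def onz(n,u,v,z):
    o,d=ray(n,u,v);return o+d*(z-o[2])/d[2]
def proj(n,X):
    c=C[n];p=c["R"]@np.asarray(X,float)+c["t"];return c["fx"]*p[0]/p[2]+c["cx"],c["fy"]*p[1]/p[2]+c["cy"]
def tri(u1,v1,u2,v2):
    o1,d1=ray("top",u1,v1);o2,d2=ray("side",u2,v2)
    A=np.stack([d1,-d2],1);s=np.linalg.lstsq(A,o2-o1,rcond=None)[0]
    a=o1+s[0]*d1;b=o2+s[1]*d2;return (a+b)/2,a-b
def dark(p,u,v,r):
    g=p.astype(float).mean(2);u0,v0=int(round(u)),int(round(v))
    w=g[v0-r:v0+r+1,u0-r:u0+r+1];w=np.clip(np.median(w)-8-w,0,None)
    yy,xx=np.mgrid[v0-r:v0+r+1,u0-r:u0+r+1];return (w*xx).sum()/w.sum(),(w*yy).sum()/w.sum()
E
python3 - <<'E'
from h import *
t=np.load("top0p.npy");s=np.load("side0p.npy")
a=dark(t,313.3,231.8,3);b=dark(s,307.5,262.5,3)
print(a,b,tri(*a,*b),onz("top",*a,.049),onz("side",*b,.049))
# soother white outline
hsv=cv2.cvtColor(t,cv2.COLOR_RGB2HSV)
m=((hsv[...,1]<45)&(hsv[...,2]>95)).astype(np.uint8)
q=m[185:255,285:345]
cs,_=cv2.findContours(q,cv2.RETR_EXTERNAL,cv2.CHAIN_APPROX_NONE)
c=max(cs,key=cv2.contourArea)+np.array([285,185]);r=cv2.minAreaRect(c);print(r,cv2.boxPoints(r))
# long side edges at z ~ .055 : roof part
for v in range(192,212,5): 
    row=np.where(m[v,285:345])[0]+285;print(v,row.min(),row.max(),onz("top",row.min()-.5,v,.058),onz("top",row.max()+.5,v,.058))
# dots: 
print(hsv[236:242,398:412,0]);print(hsv[230:245,394:414,2]);
E
```

```text
(np.float64(313.18801652892563), np.float64(231.67011019283746)) (np.float64(307.6485207100592), np.float64(262.50414201183435)) (array([ 0.55556848, -0.01344635,  0.04861824]), array([ 8.67780771e-04, -8.85199257e-05,  1.26010740e-04])) [ 0.55595604 -0.01349103  0.049     ] [ 0.5551166  -0.01294531  0.049     ]
((313.80572509765625, 218.43948364257812), (38.189937591552734, 52.930538177490234), 2.045408248901367) [[293.77835 244.20636]
 [295.6675  191.30954]
 [333.8331  192.6726 ]
 [331.94394 245.56943]]
192 297 315 [0.66129047 0.02888046 0.058     ] [ 0.66046901 -0.02132531  0.058     ]
197 296 333 [0.64785394 0.03167497 0.058     ] [ 0.6462102  -0.06860553  0.058     ]
202 296 333 [0.63441193 0.03182695 0.058     ] [ 0.63276755 -0.06831305  0.058     ]
207 296 333 [0.62100752 0.03197851 0.058     ] [ 0.61936251 -0.06802138  0.058     ]
[[15 16 16 16 16 16 16 16 16 16 14 12 12 16]
 [16 17 16 16 16 16 16 16 16 14 13 11 13 15]
 [15 17 16 16 16 16 15 15 13 13 12 11 13 14]
 [14 16 16 16 16 15 13 13 12 11 11 11 13 15]
 [14 16 14 14 13 12 12 12 11 11 14 12 13 15]
 [12 12 13 13 12 13 12 1
[... 597 characters left out ...]
  52  57
   63  67]
 [ 91  84  74  62  54  55  65  82  97 101  98  90  80  67  60  55  51  57
   65  67]
 [ 88  82  76  66  58  54  58  68  79  79  71  63  56  52  49  51  50  58
   64  66]
 [ 80  77  73  68  58  53  50  51  53  52  49  47  47  48  49  47  51  57
   64  67]
 [ 73  71  69  66  57  51  45  42  41  42  43  44  44  45  45  46  48  58
   63  66]
 [ 72  73  70  68  63  56  50  49  49  51  54  51  48  45  46  45  47  55
   62  66]
 [ 74  73  73  73  70  67  66  68  72  72  75  68  61  58  57  57  60  62
   65  68]
 [ 74  73  74  73  75  75  75  78  81  84  83  81  78  76  77  78  76  73
   68  67]
 [ 75  73  73  73  74  72  75  79  83  85  85  85  83  83  84  84  82  77
   69  67]]
```

```bash
python3 - <<'E'
from h import *
t=np.load("top0p.npy");s=np.load("side0p.npy")
g=t.astype(float).mean(2)
def edge(v,ua,ub,sgn):
    x=np.arange(ua,ub+1);d=np.clip(sgn*np.gradient(g[v,ua:ub+1]),0,None);k=d.argmax();sl=slice(max(0,k-2),k+3);return (x[sl]*d[sl]).sum()/d[sl].sum()
for nm,vs,z in(("roof",range(195,220),.058),("wall",range(226,243),.050)):
    for (ua,ub,sg) in((290,301,1),(328,338,-1)):
        P=np.array([onz("top",edge(v,ua,ub,sg),v,z) for v in vs]);k=np.polyfit(P[:,0],P[:,1],1);print(nm,sg,np.degrees(np.arctan(k[0])),P[:,1].mean(),P[:,0].mean(),np.std(P[:,1]-np.polyval(k,P[:,0])))
# front end edge
def edgev(u,va,vb):
    y=np.arange(va,vb+1);d=np.clip(-np.gradient(g[va:vb+1,u]),0,None);k=d.argmax();sl=slice(max(0,k-2),k+3);return (y[sl]*d[sl]).sum()/d[sl].sum()
for z,us in((.05,list(range(297,301))+list(range(327,331))),(.049,range(306,323))):
    P=np.array([onz("top",u,edgev(u,236,250),z) for u in us]);k=np.polyfit(P[:,1],P[:,0],1);print("front",-np.degrees(np.arctan(k[0])),P[:,0].mean(),P[:,1].mean())
# handle
for n,p,(u0,u1,v0,v1) in(("top",t,(396,412,226,242)),("side",s,(310,328,174,190))):
    c=p[v0:v1,u0:u1].astype(float);print(n);V=c.max(2)
    if n=="side": print(V.astype(int))
    m=(V>92).astype(np.uint8)
    cs,_=cv2.findContours(m,cv2.RETR_EXTERNAL,cv2.CHAIN_APPROX_NONE);k=max(cs,key=cv2.contourArea)
    M=np.zeros_like(m);cv2.drawContours(M,[k],-1,1,-1);yy,xx=np.nonzero(M)
    print(xx.mean()+u0,yy.mean()+v0,M.sum(),cv2.minAreaRect(k));print(onz(n,xx.mean()+u0,yy.mean()+v0,.106))
# block top centre
hsv=cv2.cvtColor(t,cv2.COLOR_RGB2HSV)
m=((hsv[...,1]>130)&(hsv[...,0]<14)).astype(np.uint8)[215:265,375:425]
cs,_=cv2.findContours(m,cv2.RETR_EXTERNAL,cv2.CHAIN_APPROX_NONE);k=max(cs,key=cv2.contourArea);r=cv2.minAreaRect(k+np.array([375,215]));print(r);print(onz("top",*r[0],.045))
E
```

```text
roof 1 -3.4752738163580394 0.031913024107834954 0.6210454313224768 0.0004429062803769731
roof -1 -2.11680695083427 -0.06709431318950379 0.6194167357337375 0.0005412393897389247
wall 1 -4.232342504117925 0.03533056009629321 0.5504480670132141 0.0001268945088878541
wall -1 -2.6886891838294726 -0.06269712769939087 0.5488201056064336 5.9580112915108126e-05
front -3.220173273881453 0.5219422733215752 -0.013759726353981826
front -3.179925185575277 0.5211329977998739 -0.015058506440238944
top
403.63157894736844 233.8684210526316 38 ((7.90000057220459, 7.800000190734863), (5.81377649307251, 6.260990142822266), 63.43495178222656)
[ 0.53833542 -0.24034404  0.106     ]
side
[[139 137 138 137 134 139 141 141 136 135 138 140 137 142 137 137 138 138]
 [136 140 135 139 139 139 140 139 139 136 135 138 138 141 135 138 135 139]
 [140 141 140 138 132 136 138 140 138 134 137 138 139 140 139 138 138 138]
 [138 138 139 133 137 139 134 133 131 132 134 136 136 136 136 136 133 138]
 [141 134 137 128 131 130 130 131 131 132 130 136 135 135 142 138 140 141]
 [137 140 130 126 122 120 128 124 127 131 131 138 135
[... 259 characters left out ...]
1 112  86  81  97  94  91  78  78  84 106 129 137 139 141 139]
 [143 137 132 109  85  76  83  79  79  83  77  83 108 133 140 139 139 140]
 [137 140 134 115  84  73  78  81  87  76  74  88 108 128 140 137 143 135]
 [136 140 135 116  81  76  76  79  81  78  81  89 110 135 138 145 138 138]
 [138 135 133 112  86  79  79  83  77  77  79  87 114 131 141 135 137 138]
 [134 137 130 115  83  76  80  76  84  78  76  94 115 133 137 134 140 137]
 [126 131 133 111  85  73  80  84  79  76  78  85 113 132 137 137 139 140]]
318.74678111587986 180.4549356223176 233 ((8.5, 7.5), (15.0, 17.0), 90.0)
[ 0.53329812 -0.23736576  0.106     ]
((399.0, 238.5), (23.0, 24.0), 90.0)
[ 0.53457531 -0.23957905  0.045     ]
```

```bash
cat >> h.py <<'E'
from scipy.spatial.transform import Rotation as Ro
def toolR():
    q=env.get_obs()["orientation"];return Ro.from_quat([q[1],q[2],q[3],q[0]]).as_matrix()
def st():
    o=env.get_obs();R=toolR();print("t",round(o["time"],2),"tcp",np.round(o["eef_pos"]*1000,2),"w",round(o["width"]*1000,1),"F",np.round(o["contact_force"],2),"ydir deg",np.degrees(np.arctan2(R[1,1],R[0,1])).round(2),"xaxis",np.round(R[:,0],4),"q6",o["qpos"][5].round(3));return o,R
E
python3 - <<'E'
from h import *
o,R=st();print(R.round(3))
t=np.load("top0p.npy")
c=cv2.resize(t[222:246,392:416],None,fx=16,fy=16,interpolation=cv2.INTER_CUBIC)
hsv=cv2.cvtColor(c,cv2.COLOR_RGB2HSV);m=((c.max(2)>90)).astype(np.uint8)
m[:, :]=cv2.morphologyEx(m,cv2.MORPH_OPEN,np.ones((30,30),np.uint8))
cs,_=cv2.findContours(m,cv2.RETR_EXTERNAL,cv2.CHAIN_APPROX_NONE)
k=min(cs,key=lambda k:np.hypot(*(k.mean((0,1))-[190,190])))
r=cv2.minAreaRect(k);B=(cv2.boxPoints(r)+.5)/16-.5+[392,222]
print(r,B);P=np.array([onz("top",*b,.106) for b in B]);print(P,P.mean(0))
for i in range(4):
    d=P[(i+1)%4]-P[i];print(np.linalg.norm(d),np.degrees(np.arctan2(d[1],d[0])))
cv2.imwrite("pics/hm.png",np.hstack([c[:,:,::-1],cv2.drawContours(c[:,:,::-1].copy(),[k],-1,(0,255,0),1)]))
print(onz("side",317.8,181,.106))
d=np.load("top0.npy");print(d[228:242,396:414].round(3))
E
```

```text
t 0.1 tcp [ 158.1  -578.26  230.33] w 85.5 F [ 0.1  -0.03  1.09] ydir deg -74.71 xaxis [-3.0e-04  1.7e-03 -1.0e+00] q6 -0.085
[[-0.     0.264 -0.965]
 [ 0.002 -0.965 -0.264]
 [-1.    -0.002 -0.   ]]
((192.18917846679688, 196.1351318359375), (116.06568145751953, 109.16093444824219), 80.53767395019531) [[399.58192444 230.77280426]
 [406.31165504 229.65118217]
 [407.50422287 236.80658722]
 [400.77449226 237.9282093 ]]
[[ 0.54634853 -0.23049425  0.106     ]
 [ 0.54891368 -0.24751724  0.106     ]
 [ 0.53074107 -0.24975024  0.106     ]
 [ 0.52818735 -0.23276016  0.106     ]] [ 0.53854766 -0.24013047  0.106     ]
0.017215166573584198 -81.43072272089634
0.01830928425467237 -172.99475743253566
0.017180931869891294 98.54793728369604
0.01830198477733226 7.111834038715916
[ 0.53555184 -0.23506406  0.106     ]
[[1.218 1.219 1.218 1.218 1.223 1.216 0.    1.217 1.22  1.22  1.216 1.22
  1.22  1.219 1.222 1.222 1.271 1.27 ]
 [1.218 1.221 1.218 1.218 1.221 1.22  1.221 1.215 1.217 1.221 1.223 1.219
  1.217 1.22  1.222 1.222 1.268 1.273]
 [1.222 1.218 1.217 1.219 1.219 1.221 1.22  1.22  1.218 1.216 1.22
[... 590 characters left out ...]
15 1.215 1.269 1.268]
 [1.217 1.2   1.193 1.18  1.174 1.161 1.16  1.163 1.156 1.158 1.163 1.162
  1.162 1.217 1.218 1.216 1.27  1.267]
 [1.212 1.21  1.201 1.186 1.179 1.166 1.158 1.161 1.161 1.156 1.161 1.167
  1.216 1.215 1.216 1.213 1.269 1.265]
 [1.218 1.215 1.2   1.204 1.176 1.17  1.164 1.16  1.159 1.171 1.215 1.214
  1.219 1.221 1.213 1.221 1.266 1.266]
 [1.216 1.216 1.209 1.199 1.191 1.175 1.17  1.185 1.203 1.216 1.217 1.215
  1.215 1.217 1.215 1.215 1.267 1.267]
 [1.219 1.21  1.217 1.205 1.192 1.188 1.211 1.215 1.215 1.215 1.216 1.214
  1.217 1.219 1.214 1.21  1.266 1.262]
 [1.215 1.214 1.216 1.208 1.214 1.216 1.215 1.212 1.222 1.217 1.213 1.218
  1.219 1.219 1.214 1.219 1.268 1.27 ]]
```

View pics/hm.png

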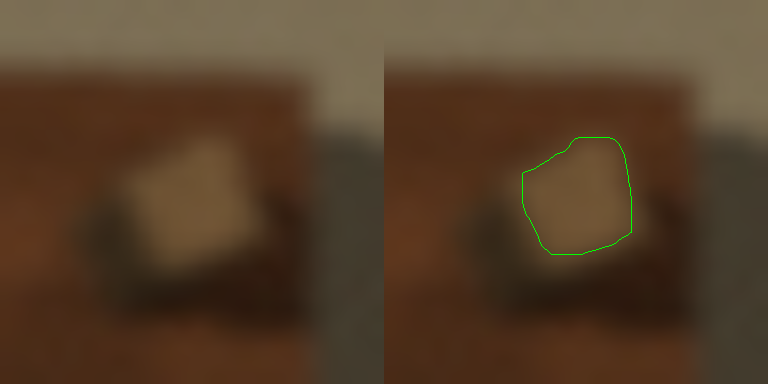

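>>> {"name": "move_arm", "arguments": {
  "deltas": [
    {"travel": [0,-15,-30],"claw": 1},
    {"travel": [0,-15,-30],"claw": 1},
    {"travel": [0,-15,-30],"claw": 1},
    {"travel": [0,-15,-30],"claw": 1},
    {"travel": [0,-15,-30],"claw": 1},
    {"travel": [0,-15,-30],"claw": 1},
    {"travel": [0,-15,-30],"claw": 1},
    {"travel": [0,-15,-30],"claw": 1},
    {"travel": [0,-15,-30],"claw": 1},
    {"travel": [0,-15,-30],"claw": 1},
    {"travel": [0,-15,-30],"claw": 1},
    {"travel": [0,-15,-30],"claw": 1}
  ]
}}

```text
$.deltas[0]: bad value
```

```bash
cat >> h.py <<'E'
def need(X,yaw=None):
    o,R=st();d=np.asarray(X)-o["eef_pos"];print("travel tool mm",np.round(R.T@d*1000,1))
    if yaw is not None:
        y=np.degrees(np.arctan2(R[1,1],R[0,1]));print("twist rad (neg of yaw)",-np.radians((yaw-y+180)%360-180).round(4))
E
python3 - <<'E'
from h import *
need([.537,-.239,.13],-67)
d=np.load("top0.npy");m=((d>1.1)&(d<1.1695)).astype(np.uint8);m[:226]=0;m[242:]=0;m[:,:396]=0;m[:,414:]=0
yy,xx=np.nonzero(m);print(xx.mean(),yy.mean(),m.sum(),onz("top",xx.mean(),yy.mean(),.106))
r=cv2.minAreaRect(np.stack([xx,yy],1).astype(np.float32));print(r)
s=np.load("side0p.npy")
d=np.load("side0.npy");print(d[174:190,310:326].round(3))
E
```

```text
t 0.1 tcp [ 158.1  -578.26  230.33] w 85.5 F [ 0.1  -0.03  1.09] ydir deg -74.71 xaxis [-3.0e-04  1.7e-03 -1.0e+00] q6 -0.085
travel tool mm [ 100.8 -227.2 -454.9]
twist rad (neg of yaw) -0.1346
403.8490566037736 234.49056603773585 53 [ 0.53675146 -0.24082507  0.106     ]
((403.8000793457031, 234.6000518798828), (7.155416965484619, 7.155416965484619), 63.43495178222656)
[[1.389 1.384 1.385 1.385 1.386 1.383 1.388 1.394 1.388 1.389 1.386 1.388
  1.387 1.382 1.387 1.384]
 [1.382 1.377 1.384 1.383 1.381 1.384 1.38  1.383 1.377 1.386 1.381 1.387
  1.387 1.382 1.38  1.384]
 [1.376 1.381 1.381 1.38  1.382 1.375 1.377 1.383 1.374 1.378 1.378 1.382
  1.374 1.376 1.375 1.381]
 [1.373 1.378 1.375 1.377 1.372 1.379 1.375 1.375 1.373 1.377 1.375 1.372
  1.372 1.378 1.376 1.372]
 [1.376 1.372 1.37  1.37  1.372 1.373 1.183 1.185 1.186 1.183 1.187 1.374
  1.374 1.372 1.373 1.375]
 [1.365 1.367 1.365 1.367 1.184 1.184 1.185 1.186 1.188 1.186 1.184 1.186
  1.367 1.368 1.371 1.367]
 [1.363 1.365 1.365 1.371 1.18  1.179 1.177 1.18  1.183 1.178 1.181 1.18
  1.364 1.362 1.365 1.367]
 [1.362 1.363 1.361 1
[... 187 characters left out ...]
 1.35  1.349 1.357 1.187 1.184 1.177 1.177 1.176 1.18  1.178 1.179
  1.184 1.357 1.355 1.351]
 [1.352 1.354 1.352 1.354 1.194 1.186 1.179 1.177 1.18  1.181 1.186 1.185
  1.184 1.354 1.344 1.349]
 [1.349 1.346 0.    1.346 1.188 1.186 1.177 1.182 1.18  1.182 1.184 1.187
  1.187 1.349 1.346 1.343]
 [1.341 1.343 1.339 1.341 1.195 1.187 1.181 1.182 1.181 1.185 1.186 1.189
  1.188 1.341 1.341 1.342]
 [1.338 1.335 1.34  1.347 1.196 1.191 1.185 1.185 1.184 1.19  1.19  1.189
  1.19  1.337 1.341 1.34 ]
 [1.34  1.335 1.339 1.341 1.198 1.189 1.186 1.189 1.187 1.192 1.19  1.188
  1.196 1.337 1.337 1.331]
 [1.335 1.334 1.333 1.33  1.201 1.193 1.189 1.187 1.192 1.194 1.191 1.194
  1.196 1.335 1.333 1.333]]
```

>>> {"name": "move_arm", "arguments": {
  "deltas": [
    {"travel": [0,-15,-30],"twist": 0,"claw": 1},
    {"travel": [0,-15,-30],"twist": 0,"claw": 1},
    {"travel": [0,-15,-30],"twist": 0,"claw": 1},
    {"travel": [0,-15,-30],"twist": 0,"claw": 1},
    {"travel": [0,-15,-30],"twist": 0,"claw": 1},
    {"travel": [0,-15,-30],"twist": 0,"claw": 1},
    {"travel": [0,-15,-30],"twist": 0,"claw": 1},
    {"travel": [0,-15,-30],"twist": 0,"claw": 1},
    {"travel": [0,-15,-30],"twist": 0,"claw": 1},
    {"travel": [0,-15,-30],"twist": 0,"claw": 1},
    {"travel": [0,-15,-30],"twist": 0,"claw": 1},
    {"travel": [0,-15,-30],"twist": 0,"claw": 1}
  ]
}}

```text
time: 1.1
eef_pos: [0.4589, -0.3087, 0.2309]
orientation: [-0.094, -0.701, -0.094, 0.701]
contact_force: [0.4, -0.6, -0.2]
width: 0.0852
```

```bash
python3 - <<'E'
from h import *
need([.5365,-.2395,.15],-66)
E
```

```text
t 1.1 tcp [ 458.86 -308.72  230.88] w 85.2 F [ 0.35 -0.56 -0.18] ydir deg -74.71 xaxis [-5.e-04  4.e-04 -1.e+00] q6 0.619
travel tool mm [ 80.9 -46.3 -93.2]
twist rad (neg of yaw) -0.1521
```

>>> {"name": "move_arm", "arguments": {
  "deltas": [
    {"travel": [5,-11,-23],"twist": 0,"claw": 1},
    {"travel": [15,-11,-23],"twist": 0,"claw": 1},
    {"travel": [15,-11,-23],"twist": 0,"claw": 1},
    {"travel": [15,-11,-23],"twist": 0,"claw": 1},
    {"travel": [15,0,0],"twist": -0.05,"claw": 1},
    {"travel": [15,0,0],"twist": -0.05,"claw": 1},
    {"travel": [0,0,0],"twist": -0.05,"claw": 1},
    {"travel": [0,0,0],"twist": 0,"claw": 1},
    {"travel": [0,0,0],"twist": 0,"claw": 1}
  ]
}}

```text
time: 1.85
eef_pos: [0.535, -0.2434, 0.151]
orientation: [-0.146, -0.692, -0.146, 0.692]
contact_force: [0.3, -0.9, 0.4]
width: 0.0852
```

```bash
python3 - <<'E'
from h import *
need([.5365,-.2395,.060],-66)
for n in("top","side"):
    p,d=read_camera(n)
    u,v=map(int,proj(n,[.5365,-.2395,.12]));print(u,v)
    c=p[v-45:v+45,u-50:u+50];cv2.imwrite(f"pics/g_{n}.png",cv2.resize(c,(800//2,360),interpolation=cv2.INTER_CUBIC)[:,:,::-1])
a=[cv2.imread(f"pics/g_{n}.png") for n in("top","side")];cv2.imwrite("pics/g1.png",np.hstack(a))
E
```

```text
t 1.85 tcp [ 534.99 -243.39  150.95] w 85.2 F [ 0.31 -0.86  0.4 ] ydir deg -66.2 xaxis [-7.e-04  4.e-04 -1.e+00] q6 0.641
travel tool mm [91.  -2.9 -3. ]
twist rad (neg of yaw) -0.0036
404 233
317 175
```

View pics/g1.png

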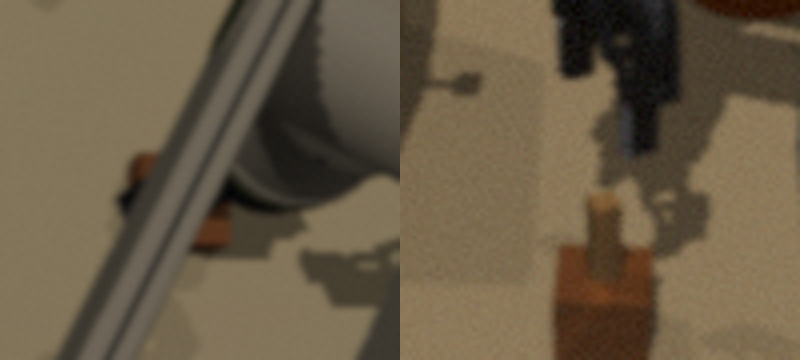

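The top view is blocked by the arm. The side view shows the fingers straddling the pin handle from above, so I'll go down.

>>> {"name": "move_arm", "arguments": {
  "deltas": [
    {"travel": [10,-3,-3],"twist": 0,"claw": 1},
    {"travel": [15,0,0],"twist": 0,"claw": 1},
    {"travel": [15,0,0],"twist": 0,"claw": 1},
    {"travel": [15,0,0],"twist": 0,"claw": 1},
    {"travel": [15,0,0],"twist": 0,"claw": 1},
    {"travel": [11,0,0],"twist": 0,"claw": 1},
    {"travel": [10,0,0],"twist": 0,"claw": 1},
    {"travel": [0,0,0],"twist": 0,"claw": 1},
    {"travel": [0,0,0],"twist": 0,"claw": 1}
  ]
}}

```text
time: 2.7
eef_pos: [0.5364, -0.2394, 0.0599]
orientation: [-0.146, -0.692, -0.146, 0.692]
contact_force: [0.1, 0.5, -0.2]
width: 0.0854
```

```bash
python3 - <<'E'
from h import *
need([.5365,-.2395,.060],-66)
p,d=read_camera("side")
cv2.imwrite("pics/g2.png",cv2.resize(p[140:240,260:380],(720,600),interpolation=cv2.INTER_CUBIC)[:,:,::-1])
E
```

```text
t 2.7 tcp [ 536.41 -239.37   59.87] w 85.4 F [ 0.1   0.54 -0.2 ] ydir deg -66.14 xaxis [-8.e-04  5.e-04 -1.e+00] q6 0.647
travel tool mm [-0.1  0.2 -0. ]
twist rad (neg of yaw) -0.0024
```

View pics/g2.png

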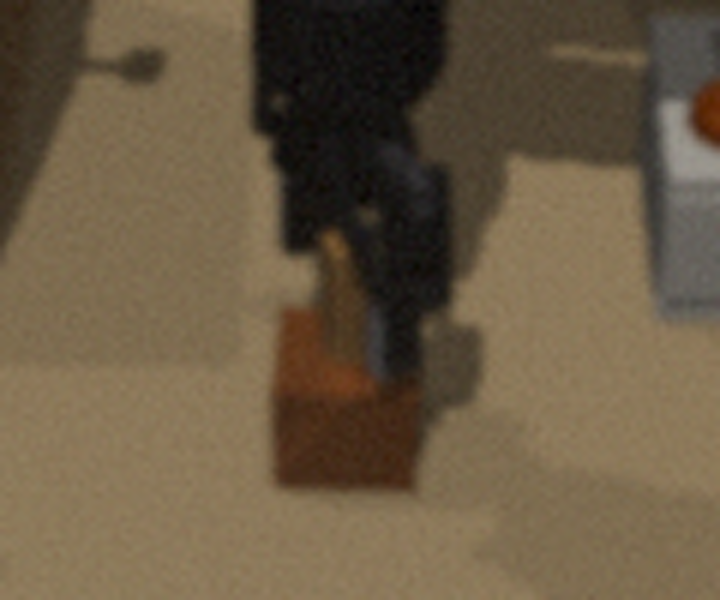

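The handle stands between the fingers, so I'll close.

>>> {"name": "move_arm", "arguments": {
  "deltas": [
    {"travel": [0,0,0],"twist": 0,"claw": 0.3},
    {"travel": [0,0,0],"twist": 0,"claw": 0.22},
    {"travel": [0,0,0],"twist": 0,"claw": 0.15},
    {"travel": [0,0,0],"twist": 0,"claw": 0.1},
    {"travel": [0,0,0],"twist": 0,"claw": 0},
    {"travel": [0,0,0],"twist": 0,"claw": 0},
    {"travel": [0,0,0],"twist": 0,"claw": 0},
    {"travel": [0,0,0],"twist": 0,"claw": 0},
    {"travel": [0,0,0],"twist": 0,"claw": 0},
    {"travel": [0,0,0],"twist": 0,"claw": 0}
  ]
}}

```text
time: 3.58
eef_pos: [0.537, -0.2397, 0.0607]
orientation: [0.146, 0.692, 0.146, -0.692]
contact_force: [-0.5, 0.4, 4.4]
width: 0.0172
```

```bash
python3 - <<'E'
from h import *
o,R=st();print(o["eef_pos"],o["ft_torque"])
E
```

```text
t 3.58 tcp [ 536.95 -239.72   60.69] w 17.2 F [-0.45  0.43  4.41] ydir deg -66.12 xaxis [ 6.e-04 -3.e-04 -1.e+00] q6 0.647
[ 0.53695327 -0.239715    0.06069275] [-0.00201903  0.11209255 -0.03971759]
```

>>> {"name": "move_arm", "arguments": {
  "deltas": [
    {"travel": [-5,0,0],"twist": 0,"claw": 0},
    {"travel": [-10,0,0],"twist": 0,"claw": 0},
    {"travel": [-10,0,0],"twist": 0,"claw": 0},
    {"travel": [-10,0,0],"twist": 0,"claw": 0},
    {"travel": [-10,0,0],"twist": 0,"claw": 0},
    {"travel": [-10,0,0],"twist": 0,"claw": 0},
    {"travel": [-10,0,0],"twist": 0,"claw": 0},
    {"travel": [-10,0,0],"twist": 0,"claw": 0},
    {"travel": [0,0,0],"twist": 0,"claw": 0},
    {"travel": [0,0,0],"twist": 0,"claw": 0}
  ]
}}

```text
time: 4.42
eef_pos: [0.5372, -0.2397, 0.1363]
orientation: [0.147, 0.692, 0.146, -0.691]
contact_force: [0.7, -0.4, -0.4]
width: 0.0174
```

```bash
python3 - <<'E'
from h import *
need([.5555,-.013,.140],-3.2)
p,d=read_camera("side")
cv2.imwrite("pics/g3.png",cv2.resize(p[120:240,260:380],(600,600),interpolation=cv2.INTER_CUBIC)[:,:,::-1])
E
```

```text
t 4.42 tcp [ 537.19 -239.75  136.25] w 17.4 F [ 0.68 -0.41 -0.41] ydir deg -66.11 xaxis [ 1.4e-03 -7.0e-04 -1.0e+00] q6 0.647
travel tool mm [  -3.9 -199.9 -108.6]
twist rad (neg of yaw) -1.098
```

View pics/g3.png

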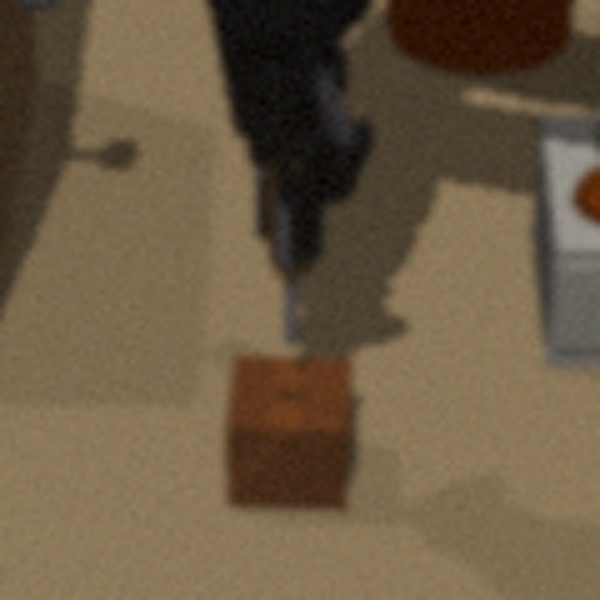

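>>> {"name": "move_arm", "arguments": {
  "deltas": [
    {"travel": [-0.5,-25,-13.5],"twist": 0,"claw": 0},
    {"travel": [-0.5,-25,-13.5],"twist": 0,"claw": 0},
    {"travel": [-0.5,-25,-13.5],"twist": 0,"claw": 0},
    {"travel": [-0.5,-25,-13.5],"twist": 0,"claw": 0},
    {"travel": [-0.5,-25,-13.5],"twist": 0,"claw": 0},
    {"travel": [-0.5,-25,-13.5],"twist": 0,"claw": 0},
    {"travel": [-0.5,-25,-13.5],"twist": 0,"claw": 0},
    {"travel": [-0.5,-25,-13.5],"twist": 0,"claw": 0},
    {"travel": [0,0,0],"twist": -0.11,"claw": 0},
    {"travel": [0,0,0],"twist": -0.11,"claw": 0},
    {"travel": [0,0,0],"twist": -0.11,"claw": 0},
    {"travel": [0,0,0],"twist": -0.11,"claw": 0}
  ]
}}

```text
time: 5.47
eef_pos: [0.5537, -0.0124, 0.1381]
orientation: [-0.295, -0.642, -0.296, 0.643]
contact_force: [-0.4, 0.2, -0.1]
width: 0.0173
```

>>> {"name": "move_arm", "arguments": {
  "deltas": [
    {"travel": [0,0,0],"twist": -0.11,"claw": 0},
    {"travel": [0,0,0],"twist": -0.11,"claw": 0},
    {"travel": [0,0,0],"twist": -0.11,"claw": 0},
    {"travel": [0,0,0],"twist": -0.11,"claw": 0},
    {"travel": [0,0,0],"twist": -0.11,"claw": 0},
    {"travel": [0,0,0],"twist": -0.11,"claw": 0},
    {"travel": [0,0,0],"twist": 0,"claw": 0},
    {"travel": [0,0,0],"twist": 0,"claw": 0}
  ]
}}

```text
time: 6.13
eef_pos: [0.5539, -0.0129, 0.1384]
orientation: [-0.485, -0.514, -0.486, 0.514]
contact_force: [0.6, -0.0, -0.1]
width: 0.0173
```

```bash
python3 - <<'E'
from h import *
need([.5555,-.013,.120],-3.2)
print("hole side",onz("side",318.4-.4,198.6-.4,.05))
for n,b in(("side",(260,370,200,300)),("top",(260,370,180,280))):
    p,d=read_camera(n);np.save(f"{n}1p.npy",p);np.save(f"{n}1.npy",d)
    cv2.imwrite(f"pics/i_{n}.png",cv2.resize(p[b[2]:b[3],b[0]:b[1]],(660,600),interpolation=cv2.INTER_CUBIC)[:,:,::-1])
E
```

```text
t 6.13 tcp [553.89 -12.87 138.41] w 17.3 F [ 0.6  -0.03 -0.05] ydir deg -3.29 xaxis [-1.5e-03  2.0e-04 -1.0e+00] q6 -0.058
travel tool mm [18.4  1.6  0. ]
twist rad (neg of yaw) -0.0016
hole side [ 0.5351406  -0.24139394  0.05      ]
```

View pics/i_side.png

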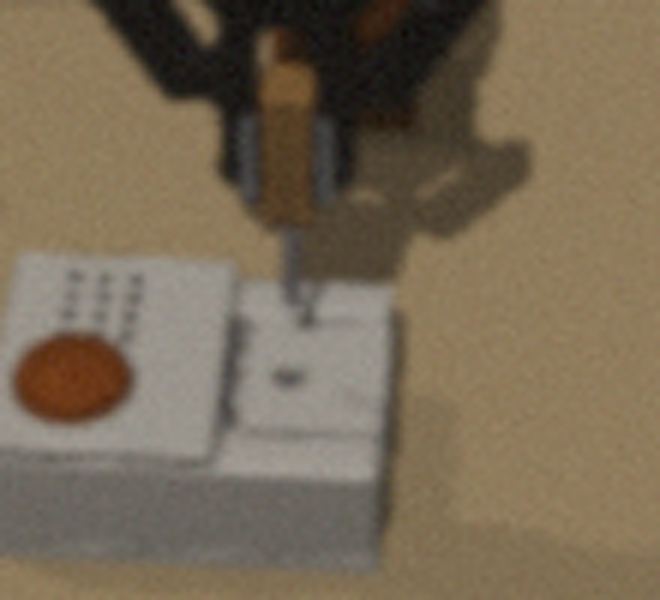

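View pics/i_top.png

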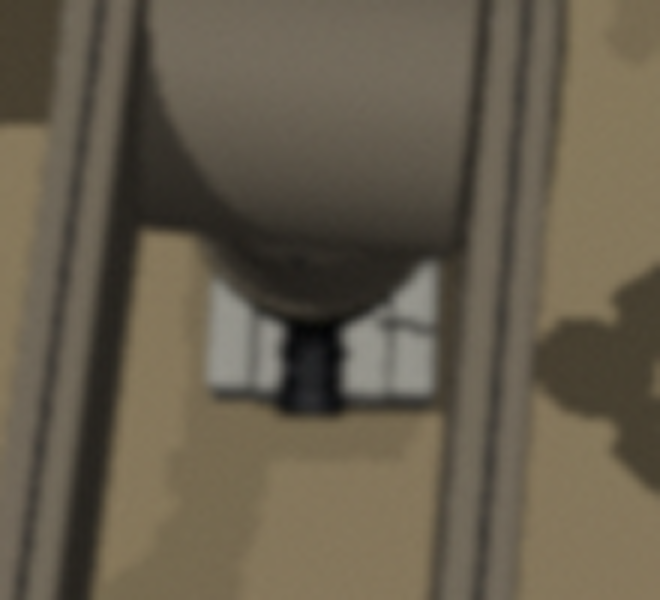

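In the side view the shank's tip is at about (308.1,250.1) and the recess at about (307.6,262.5). The top view is blocked by the arm.

```bash
python3 - <<'E'
from h import *
print("tip",onz("side",308.1,250.1,.0833),"recess",onz("side",307.6,262.5,.049))
s=np.load("side1p.npy");print(s[238:256,303:315].max(2))
print(proj("side",[.5539,-.0129,.0833]))
E
```

```text
tip [ 0.55372837 -0.01508529  0.0833    ] recess [ 0.55522104 -0.01295705  0.049     ]
[[124 107  96  93  85  77  80  79  79  80  80  81]
 [132 132 126 114  96  81  81  78  83  82  76  79]
 [138 144 143 121 101  85  77  83  78  81  80  79]
 [145 142 139 125 100  85  73  78  84  80  82  86]
 [141 141 140 120  99  84  79  78  78  81  81  80]
 [143 140 138 125 100  78  72  73  79  83  84  80]
 [141 143 136 120 100  82  75  80  78  81  81  76]
 [136 142 132 122  98  84  75  80  78  83  84  83]
 [134 136 137 116  99  80  83  92  92  87  88  96]
 [143 146 142 124  98  85  91 111 109  99 105 115]
 [149 149 149 135 112  87  95 117 118 110 115 132]
 [152 150 152 138 113  95  96 113 113 109 129 144]
 [153 154 153 144 127 105 102 102 107 122 138 152]
 [156 159 156 149 142 128 124 116 101 124 149 158]
 [159 161 156 159 150 139 123 108  93 121 148 153]
 [153 150 156 155 149 139 122 100  88 110 131 141]
 [148 155 152 150 150 146 129 111 113 124 135 142]
 [147 157 155 152 151 148 144 140 137 144 147 153]]
(np.float64(307.99252390706937), np.float64(250.80659715450676))
```

>>> {"name": "move_arm", "arguments": {
  "deltas": [
    {"travel": [5,0,0],"twist": 0,"claw": 0},
    {"travel": [7,0,0],"twist": 0,"claw": 0},
    {"travel": [7,0,0],"twist": 0,"claw": 0},
    {"travel": [4,0,0],"twist": 0,"claw": 0},
    {"travel": [2,0,0],"twist": 0,"claw": 0},
    {"travel": [0,0,0],"twist": 0,"claw": 0},
    {"travel": [0,0,0],"twist": 0,"claw": 0}
  ]
}}

```text
time: 6.82
eef_pos: [0.5544, -0.013, 0.1141]
orientation: [-0.486, -0.513, -0.486, 0.513]
contact_force: [-0.8, 0.3, -0.3]
width: 0.0177
```

```bash
python3 - <<'E'
from h import *
st()
p,d=read_camera("side");np.save("side2p.npy",p)
c=p[240:275,285:330];cv2.imwrite("pics/j.png",cv2.resize(c,(765,595),interpolation=cv2.INTER_CUBIC)[:,:,::-1])
E
```

```text
t 6.82 tcp [554.37 -12.95 114.11] w 17.7 F [-0.83  0.26 -0.3 ] ydir deg -3.1 xaxis [-4.e-04  0.e+00 -1.e+00] q6 -0.062
```

View pics/j.png

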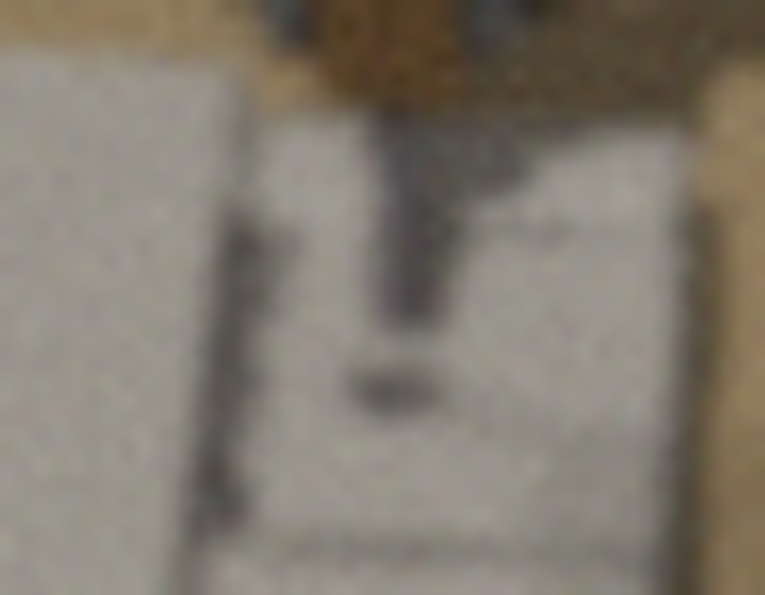

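```bash
python3 - <<'E'
from h import *
for z in(.058,.059,.060):print("tip",onz("side",308.2,257.7,z))
print("recess",onz("side",307.7,262.4,.049), proj("side",[.5544,-.013,.059]))
s=np.load("side2p.npy");print(s[246:266,303:316].mean(2).astype(int))
E
```

```text
tip [ 0.55394558 -0.01845689  0.058     ]
tip [ 0.55390625 -0.01740953  0.059     ]
tip [ 0.55386691 -0.01636216  0.06      ]
recess [ 0.55501423 -0.01326666  0.049     ] (np.float64(307.9177318029818), np.float64(259.12646719498366))
[[111 101  93  81  62  55  63  62  70  67  73  72  73]
 [131 126 123 100  75  67  69  72  72  74  75  80  76]
 [147 143 134 108  86  78  74  78  82  80  86  79  87]
 [149 147 139 122  99  76  77  76  79  83  86  83  89]
 [151 147 145 131 103  81  80  78  80  84  84  87  95]
 [153 152 150 135 112  86  74  80  80  92 101 110 125]
 [152 153 148 134 107  84  71  72  89 104 126 133 134]
 [146 149 147 135 102  84  73  77  77 105 123 129 129]
 [143 149 144 125 101  81  73  73  89 111 129 141 140]
 [144 146 146 126 105  82  74  80  96 124 142 145 147]
 [147 147 141 125 101  82  73  80 108 132 145 148 149]
 [144 146 143 128 102  81  72  87 113 138 145 145 147]
 [148 150 145 130 108  88  81  95 119 143 146 148 149]
 [144 146 148 136 122 109 109 113 133 144 150 146 147]
 [148 143 143 135 136 129 127 133 144 145 148 147 148]
 [144 144 131 125 122 117 118 128 138 147 146 148 151]
 [143 141 120 103  96  97 103 115 130 139 146 142 149]
 [143 140 125 104  91  94 100 108 127 138 137 142 141]
 [148 143 139 128 115 117 120 131 130 135 137 141 138]
 [147 146 143 141 141 140 144 139 144 142 135 139 138]]
```

```bash
python3 - <<'E'
from h import *
D=[]
for i in range(3):
    p,d=read_camera("side");D.append(d)
D=np.array(D);D[D==0]=np.nan;d=np.nanmean(D,0)
c=C["side"]
def P(u,v): return c["R"].T@(np.array([(u-c["cx"])/c["fx"],(v-c["cy"])/c["fy"],1])*d[v,u]-c["t"])
for v in range(247,260): print(v,[ (P(u,v)*1000).round(1).tolist() for u in(307,308,309,310)])
q=np.array([P(u,v) for u in range(302,306) for v in range(257,268)]);print("tray z",q.mean(0),q[:,2].std())
q=np.array([P(u,v) for u in range(311,318) for v in range(259,268)]);print("tray z",q.mean(0),q[:,2].std())
E
```

```text
247 [[555.8, -12.5, 94.5], [553.6, -9.8, 97.0], [551.6, -11.7, 95.3], [551.1, -61.7, 49.6]]
248 [[555.8, -11.7, 92.4], [553.7, -10.5, 93.5], [551.6, -11.5, 92.6], [551.0, -56.1, 51.7]]
249 [[555.9, -12.3, 89.0], [553.7, -9.8, 91.3], [551.7, -12.1, 89.2], [550.9, -53.9, 50.7]]
250 [[555.9, -11.3, 87.1], [553.8, -10.7, 87.6], [551.7, -12.6, 85.9], [550.9, -51.1, 50.3]]
251 [[556.0, -12.8, 82.8], [553.8, -10.8, 84.7], [551.7, -10.7, 84.8], [550.8, -47.6, 50.6]]
252 [[556.1, -14.2, 78.6], [553.9, -11.2, 81.4], [551.8, -11.0, 81.6], [550.8, -45.6, 49.4]]
253 [[556.1, -13.1, 76.8], [553.9, -11.0, 78.8], [551.8, -11.2, 78.6], [550.7, -42.3, 49.5]]
254 [[556.1, -13.1, 73.9], [553.9, -10.5, 76.3], [551.9, -12.1, 74.9], [550.6, -37.7, 50.8]]
255 [[556.1, -11.4, 72.6], [554.0, -10.9, 73.1], [551.9, -11.7, 72.4], [550.6, -35.5, 49.9]]
256 [[556.2, -12.7, 68.5], [554.0, -9.7, 71.3], [551.9, -10.2, 70.8], [550.5, -32.7, 49.5]]
257 [[556.2, -12.1, 66.1], [554.0, -9.4, 68.7], [551.9, -10.3, 67.8], [550.4, -29.5, 49.6]]
258 [[556.3, -12.9, 62.4], [554.2, -12.8, 62.5], [551.9, -9.6, 65.6], [550.4, -27.6, 48.4]]
259 [[556.8, -24.4, 48.4], [554.1, -10.6, 61.7], [552.0, -11.2, 61.1], [550.3, -24.3, 48.5]]
tray z [ 0.56405633 -0.01422522  0.04924593] 0.0006990825118789213
tray z [ 0.54145846 -0.01133568  0.04925442] 0.0008750580069735831
```

The depth readings put the shank's axis at (553.5, -13.4) mm and its tip near z 60 mm. Seen by the same camera, the recess is at (555.0, -13.3). I'll shift +1.5 mm in x and ease down.

>>> {"name": "move_arm", "arguments": {
  "deltas": [
    {"travel": [0,1.5,0],"twist": 0,"claw": 0},
    {"travel": [2,0,0],"twist": 0,"claw": 0},
    {"travel": [3,0,0],"twist": 0,"claw": 0},
    {"travel": [3,0,0],"twist": 0,"claw": 0},
    {"travel": [1,0,0],"twist": 0,"claw": 0},
    {"travel": [1,0,0],"twist": 0,"claw": 0},
    {"travel": [0.5,0,0],"twist": 0,"claw": 0},
    {"travel": [0.5,0,0],"twist": 0,"claw": 0},
    {"travel": [0.5,0,0],"twist": 0,"claw": 0},
    {"travel": [0.5,0,0],"twist": 0,"claw": 0},
    {"travel": [0.5,0,0],"twist": 0,"claw": 0},
    {"travel": [0,0,0],"twist": 0,"claw": 0}
  ]
}}

```text
time: 8.02
eef_pos: [0.5559, -0.013, 0.1017]
orientation: [-0.486, -0.513, -0.486, 0.513]
contact_force: [-0.3, -0.6, -1.2]
width: 0.0174
```

```bash
python3 - <<'E'
from h import *
st();o=env.get_obs();print(o["ft_torque"])
p,d=read_camera("side")
c=p[240:275,285:330];cv2.imwrite("pics/k.png",cv2.resize(c,(765,595),interpolation=cv2.INTER_CUBIC)[:,:,::-1])
E
```

```text
t 8.02 tcp [555.94 -13.04 101.71] w 17.4 F [-0.33 -0.55 -1.18] ydir deg -3.09 xaxis [-1.e-04  0.e+00 -1.e+00] q6 -0.062
[-0.01507853  0.04661173  0.01017559]
```

View pics/k.png

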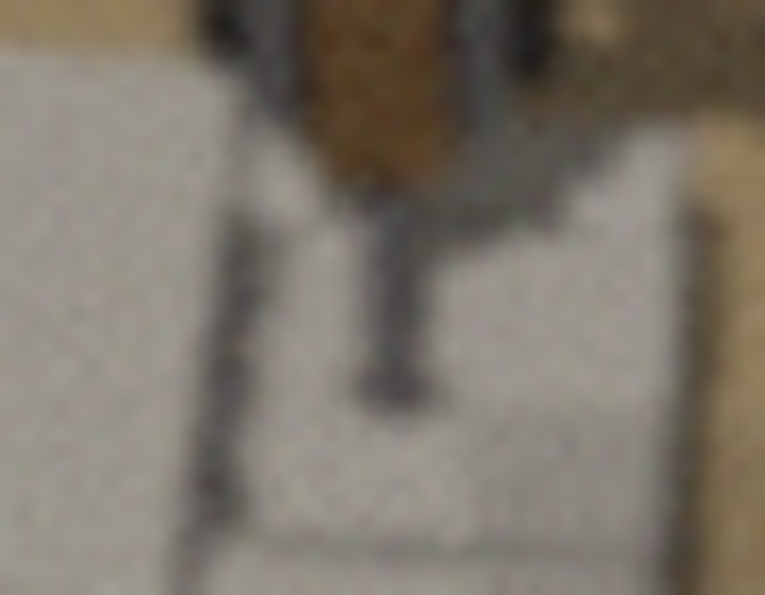

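The pin is centred over the hole at about (395,390) in the crop and its tip has gone in without any load. I'll carry on down to the button.

>>> {"name": "move_arm", "arguments": {
  "deltas": [
    {"travel": [0.7,0,0],"twist": 0,"claw": 0},
    {"travel": [0.7,0,0],"twist": 0,"claw": 0},
    {"travel": [0.7,0,0],"twist": 0,"claw": 0},
    {"travel": [0.7,0,0],"twist": 0,"claw": 0},
    {"travel": [0.7,0,0],"twist": 0,"claw": 0},
    {"travel": [0.5,0,0],"twist": 0,"claw": 0},
    {"travel": [0,0,0],"twist": 0,"claw": 0}
  ]
}}

```text
time: 8.65
eef_pos: [0.5559, -0.0131, 0.0977]
orientation: [-0.486, -0.513, -0.486, 0.513]
contact_force: [-0.3, -0.8, -0.1]
width: 0.0175
```

>>> {"name": "move_arm", "arguments": {
  "deltas": [
    {"travel": [0.5,0,0],"twist": 0,"claw": 0},
    {"travel": [0.5,0,0],"twist": 0,"claw": 0},
    {"travel": [0,0,0],"twist": 0,"claw": 0}
  ]
}}

```text
time: 8.9
eef_pos: [0.5561, -0.0131, 0.0969]
orientation: [0.486, 0.513, 0.486, -0.513]
contact_force: [-1.1, -0.4, 1.0]
width: 0.0172
```

>>> {"name": "move_arm", "arguments": {
  "deltas": [
    {"travel": [0.5,0,0],"twist": 0,"claw": 0},
    {"travel": [0.5,0,0],"twist": 0,"claw": 0},
    {"travel": [0,0,0],"twist": 0,"claw": 0}
  ]
}}

```text
time: 9.15
eef_pos: [0.5561, -0.013, 0.0959]
orientation: [0.486, 0.513, 0.486, -0.513]
contact_force: [-0.5, 0.2, 1.4]
width: 0.0171
```

>>> {"name": "move_arm", "arguments": {
  "deltas": [
    {"travel": [0.5,0,0],"twist": 0,"claw": 0},
    {"travel": [0.5,0,0],"twist": 0,"claw": 0},
    {"travel": [0,0,0],"twist": 0,"claw": 0}
  ]
}}

```text
time: 9.4
eef_pos: [0.556, -0.0131, 0.0947]
orientation: [0.486, 0.513, 0.486, -0.513]
contact_force: [1.3, 0.6, 1.5]
width: 0.0171
```

>>> {"name": "move_arm", "arguments": {
  "deltas": [
    {"travel": [0.5,0,0],"twist": 0,"claw": 0},
    {"travel": [0.5,0,0],"twist": 0,"claw": 0},
    {"travel": [0,0,0],"twist": 0,"claw": 0}
  ]
}}

```text
time: 9.65
eef_pos: [0.556, -0.013, 0.0937]
orientation: [0.486, 0.513, 0.486, -0.513]
contact_force: [0.8, 0.2, 2.1]
width: 0.0175
```

>>> {"name": "move_arm", "arguments": {
  "deltas": [
    {"travel": [0.5,0,0],"twist": 0,"claw": 0},
    {"travel": [0.5,0,0],"twist": 0,"claw": 0},
    {"travel": [0,0,0],"twist": 0,"claw": 0}
  ]
}}

```text
time: 9.9
eef_pos: [0.556, -0.013, 0.0927]
orientation: [-0.486, -0.513, -0.486, 0.513]
contact_force: [0.2, 0.3, 1.1]
width: 0.0174
```

>>> {"name": "move_arm", "arguments": {
  "deltas": [
    {"travel": [0.5,0,0],"twist": 0,"claw": 0},
    {"travel": [0.5,0,0],"twist": 0,"claw": 0},
    {"travel": [0,0,0],"twist": 0,"claw": 0}
  ]
}}

```text
time: 10.15
eef_pos: [0.556, -0.0131, 0.0917]
orientation: [0.486, 0.513, 0.486, -0.513]
contact_force: [0.8, 0.8, 1.6]
width: 0.0175
```

>>> {"name": "move_arm", "arguments": {
  "deltas": [
    {"travel": [0.4,0,0],"twist": 0,"claw": 0},
    {"travel": [0.4,0,0],"twist": 0,"claw": 0},
    {"travel": [0,0,0],"twist": 0,"claw": 0}
  ]
}}

```text
time: 10.4
eef_pos: [0.556, -0.013, 0.091]
orientation: [0.486, 0.513, 0.486, -0.513]
contact_force: [0.3, 0.1, 2.0]
width: 0.0172
```

>>> {"name": "move_arm", "arguments": {
  "deltas": [
    {"travel": [0.4,0,0],"twist": 0,"claw": 0},
    {"travel": [0.4,0,0],"twist": 0,"claw": 0},
    {"travel": [0,0,0],"twist": 0,"claw": 0}
  ]
}}

```text
time: 10.65
eef_pos: [0.556, -0.013, 0.0901]
orientation: [0.486, 0.513, 0.486, -0.513]
contact_force: [-0.2, 0.1, 1.6]
width: 0.0173
```

>>> {"name": "move_arm", "arguments": {
  "deltas": [
    {"travel": [0.4,0,0],"twist": 0,"claw": 0},
    {"travel": [0.4,0,0],"twist": 0,"claw": 0},
    {"travel": [0,0,0],"twist": 0,"claw": 0}
  ]
}}

```text
time: 10.9
eef_pos: [0.556, -0.013, 0.0893]
orientation: [0.486, 0.513, 0.486, -0.513]
contact_force: [-0.0, -0.3, 2.0]
width: 0.0171
```

>>> {"name": "move_arm", "arguments": {
  "deltas": [
    {"travel": [0.4,0,0],"twist": 0,"claw": 0},
    {"travel": [0.4,0,0],"twist": 0,"claw": 0},
    {"travel": [0,0,0],"twist": 0,"claw": 0}
  ]
}}

```text
time: 11.15
eef_pos: [0.556, -0.013, 0.0885]
orientation: [0.486, 0.513, 0.486, -0.513]
contact_force: [0.0, 1.0, 3.4]
width: 0.0177
```

>>> {"name": "move_arm", "arguments": {
  "deltas": [
    {"travel": [0.4,0,0],"twist": 0,"claw": 0},
    {"travel": [0.4,0,0],"twist": 0,"claw": 0},
    {"travel": [0,0,0],"twist": 0,"claw": 0}
  ]
}}

```text
time: 11.4
eef_pos: [0.556, -0.013, 0.0877]
orientation: [0.486, 0.513, 0.486, -0.513]
contact_force: [-0.9, 0.8, 2.9]
width: 0.0175
```

>>> {"name": "move_arm", "arguments": {
  "deltas": [
    {"travel": [0.4,0,0],"twist": 0,"claw": 0},
    {"travel": [0.4,0,0],"twist": 0,"claw": 0},
    {"travel": [0,0,0],"twist": 0,"claw": 0}
  ]
}}

```text
time: 11.65
eef_pos: [0.556, -0.0131, 0.0869]
orientation: [0.486, 0.513, 0.486, -0.513]
contact_force: [0.3, -0.7, 2.4]
width: 0.017
```

>>> {"name": "move_arm", "arguments": {
  "deltas": [
    {"travel": [0.4,0,0],"twist": 0,"claw": 0},
    {"travel": [0,0,0],"twist": 0,"claw": 0}
  ]
}}

```text
time: 11.82
eef_pos: [0.5559, -0.0131, 0.0865]
orientation: [-0.486, -0.513, -0.486, 0.513]
contact_force: [-0.8, 0.2, 2.8]
width: 0.0172
```

>>> {"name": "move_arm", "arguments": {
  "deltas": [
    {"travel": [0.4,0,0],"twist": 0,"claw": 0},
    {"travel": [0,0,0],"twist": 0,"claw": 0}
  ]
}}

```text
time: 11.98
eef_pos: [0.556, -0.0131, 0.0864]
orientation: [0.486, 0.513, 0.486, -0.513]
contact_force: [-0.4, 0.0, 3.3]
width: 0.0172
```

>>> {"name": "move_arm", "arguments": {
  "deltas": [
    {"travel": [0.4,0,0],"twist": 0,"claw": 0},
    {"travel": [0,0,0],"twist": 0,"claw": 0}
  ]
}}

```text
time: 12.15
eef_pos: [0.5562, -0.0131, 0.0862]
orientation: [0.486, 0.513, 0.486, -0.513]
contact_force: [-1.7, 0.3, 5.5]
width: 0.0175
```

>>> {"name": "move_arm", "arguments": {
  "deltas": [
    {"travel": [0.4,0,0],"twist": 0,"claw": 0},
    {"travel": [0,0,0],"twist": 0,"claw": 0}
  ]
}}

```text
time: 12.32
eef_pos: [0.5564, -0.0131, 0.0861]
orientation: [0.487, 0.514, 0.486, -0.513]
contact_force: [-1.7, -0.8, 7.0]
width: 0.0172
```

It has reached the hard floor: 7 N after about 10.9 mm of press. Now I'll slide along -tool y in small steps.

>>> {"name": "move_arm", "arguments": {
  "deltas": [
    {"travel": [0,-0.7,0],"twist": 0,"claw": 0},
    {"travel": [0,-0.7,0],"twist": 0,"claw": 0},
    {"travel": [0,-0.7,0],"twist": 0,"claw": 0},
    {"travel": [0,0,0],"twist": 0,"claw": 0}
  ]
}}

```text
time: 12.65
eef_pos: [0.5547, -0.013, 0.0862]
orientation: [0.487, 0.514, 0.486, -0.513]
contact_force: [0.9, -0.3, 5.8]
width: 0.0171
```

>>> {"name": "move_arm", "arguments": {
  "deltas": [
    {"travel": [0,-0.5,0],"twist": 0,"claw": 0},
    {"travel": [0,-0.5,0],"twist": 0,"claw": 0},
    {"travel": [0,0,0],"twist": 0,"claw": 0}
  ]
}}

```text
time: 12.9
eef_pos: [0.5538, -0.013, 0.0862]
orientation: [0.487, 0.514, 0.486, -0.513]
contact_force: [0.8, -0.2, 6.0]
width: 0.0173
```

>>> {"name": "move_arm", "arguments": {
  "deltas": [
    {"travel": [0,-0.5,0],"twist": 0,"claw": 0},
    {"travel": [0,-0.5,0],"twist": 0,"claw": 0},
    {"travel": [0,0,0],"twist": 0,"claw": 0}
  ]
}}

```text
time: 13.15
eef_pos: [0.5529, -0.013, 0.0862]
orientation: [0.487, 0.514, 0.486, -0.513]
contact_force: [0.5, -0.8, 4.5]
width: 0.0173
```

>>> {"name": "move_arm", "arguments": {
  "deltas": [
    {"travel": [0.2,-0.5,0],"twist": 0,"claw": 0},
    {"travel": [0.2,-0.5,0],"twist": 0,"claw": 0},
    {"travel": [0,0,0],"twist": 0,"claw": 0}
  ]
}}

```text
time: 13.4
eef_pos: [0.5525, -0.013, 0.0862]
orientation: [0.487, 0.514, 0.485, -0.512]
contact_force: [2.7, -1.0, 4.7]
width: 0.0168
```

>>> {"name": "move_arm", "arguments": {
  "deltas": [
    {"travel": [0,-0.5,0],"twist": 0,"claw": 0},
    {"travel": [0,-0.5,0],"twist": 0,"claw": 0},
    {"travel": [0,0,0],"twist": 0,"claw": 0}
  ]
}}

```text
time: 13.65
eef_pos: [0.5514, -0.013, 0.0862]
orientation: [0.487, 0.514, 0.485, -0.513]
contact_force: [3.7, -0.2, 5.1]
width: 0.0175
```

>>> {"name": "move_arm", "arguments": {
  "deltas": [
    {"travel": [0,-0.5,0],"twist": 0,"claw": 0},
    {"travel": [0,-0.5,0],"twist": 0,"claw": 0},
    {"travel": [0,0,0],"twist": 0,"claw": 0}
  ]
}}

```text
time: 13.9
eef_pos: [0.5503, -0.0129, 0.0861]
orientation: [0.487, 0.514, 0.485, -0.513]
contact_force: [2.2, -0.4, 5.1]
width: 0.0173
```

>>> {"name": "move_arm", "arguments": {
  "deltas": [
    {"travel": [0.2,-0.7,0],"twist": 0,"claw": 0},
    {"travel": [0.1,-0.7,0],"twist": 0,"claw": 0},
    {"travel": [0,-0.7,0],"twist": 0,"claw": 0}
  ]
}}

```text
time: 14.15
eef_pos: [0.5486, -0.0128, 0.0861]
orientation: [0.487, 0.514, 0.485, -0.512]
contact_force: [3.3, -1.2, 5.2]
width: 0.0177
```

>>> {"name": "move_arm", "arguments": {
  "deltas": [
    {"travel": [0,-0.7,0],"twist": 0,"claw": 0},
    {"travel": [0,-0.7,0],"twist": 0,"claw": 0},
    {"travel": [0,-0.7,0],"twist": 0,"claw": 0}
  ]
}}

```text
time: 14.4
eef_pos: [0.5464, -0.0127, 0.086]
orientation: [0.487, 0.514, 0.485, -0.512]
contact_force: [1.9, 0.3, 5.0]
width: 0.0171
```

```bash
python3 - <<'E'
from h import *
st();o=env.get_obs();print(o["ft_torque"])
p,d=read_camera("side")
c=p[235:280,275:335];cv2.imwrite("pics/l.png",cv2.resize(c,(780,585),interpolation=cv2.INTER_CUBIC)[:,:,::-1])
E
```

```text
t 14.4 tcp [546.42 -12.67  86.03] w 17.1 F [1.88 0.29 5.03] ydir deg -3.09 xaxis [ 4.e-03 -5.e-04 -1.e+00] q6 -0.063
[-0.13489621 -0.63115014  0.0051158 ]
```

View pics/l.png

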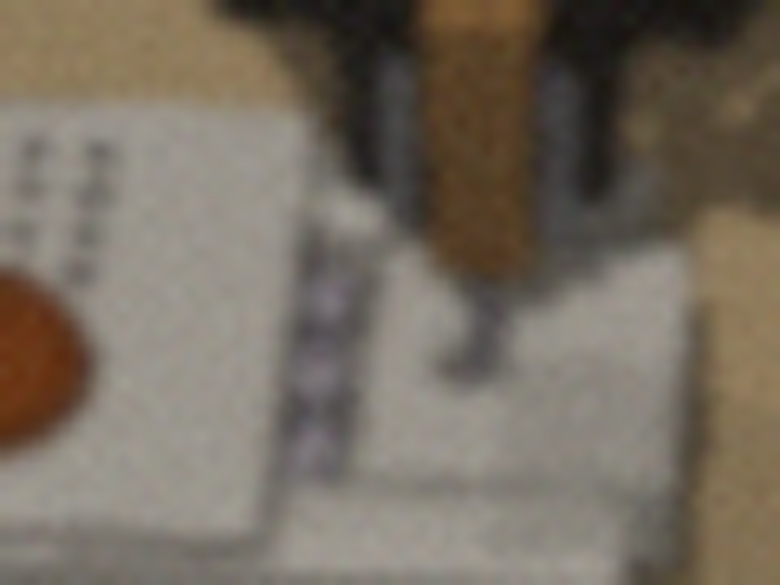

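The tray is out about 6–7 mm: the gap behind it is visible at about (330,350) in the crop. The pin is still in the hole. I'll continue.

>>> {"name": "move_arm", "arguments": {
  "deltas": [
    {"travel": [0.2,-0.7,0],"twist": 0,"claw": 0},
    {"travel": [0.1,-0.7,0],"twist": 0,"claw": 0},
    {"travel": [0,-0.7,0],"twist": 0,"claw": 0}
  ]
}}

```text
time: 14.7
eef_pos: [0.5446, -0.0126, 0.0859]
orientation: [0.488, 0.514, 0.485, -0.512]
contact_force: [3.5, -0.8, 7.3]
width: 0.0171
```

>>> {"name": "move_arm", "arguments": {
  "deltas": [
    {"travel": [0.1,-0.7,0],"twist": 0,"claw": 0},
    {"travel": [0,-0.7,0],"twist": 0,"claw": 0},
    {"travel": [0,-0.7,0],"twist": 0,"claw": 0}
  ]
}}

```text
time: 14.95
eef_pos: [0.5425, -0.0125, 0.0858]
orientation: [0.488, 0.514, 0.485, -0.512]
contact_force: [3.6, 0.1, 6.8]
width: 0.0176
```

>>> {"name": "move_arm", "arguments": {
  "deltas": [
    {"travel": [0.1,-0.7,0],"twist": 0,"claw": 0},
    {"travel": [0,-0.7,0],"twist": 0,"claw": 0},
    {"travel": [0,-0.7,0],"twist": 0,"claw": 0}
  ]
}}

```text
time: 15.2
eef_pos: [0.5404, -0.0124, 0.0858]
orientation: [0.488, 0.514, 0.485, -0.512]
contact_force: [3.2, -0.4, 6.7]
width: 0.0173
```

>>> {"name": "move_arm", "arguments": {
  "deltas": [
    {"travel": [0,-0.8,0],"twist": 0,"claw": 0},
    {"travel": [0,-0.8,0],"twist": 0,"claw": 0},
    {"travel": [0.1,-0.8,0],"twist": 0,"claw": 0},
    {"travel": [0,-0.8,0],"twist": 0,"claw": 0}
  ]
}}

```text
time: 15.53
eef_pos: [0.5372, -0.0122, 0.0857]
orientation: [0.488, 0.514, 0.485, -0.512]
contact_force: [3.5, -0.5, 7.3]
width: 0.0176
```

>>> {"name": "move_arm", "arguments": {
  "deltas": [
    {"travel": [0,-0.8,0],"twist": 0,"claw": 0},
    {"travel": [0.1,-0.8,0],"twist": 0,"claw": 0},
    {"travel": [0,-0.8,0],"twist": 0,"claw": 0},
    {"travel": [0,-0.8,0],"twist": 0,"claw": 0}
  ]
}}

```text
time: 15.87
eef_pos: [0.534, -0.0121, 0.0855]
orientation: [0.488, 0.514, 0.485, -0.512]
contact_force: [3.5, -0.0, 5.4]
width: 0.0173
```

>>> {"name": "move_arm", "arguments": {
  "deltas": [
    {"travel": [0,-0.8,0],"twist": 0,"claw": 0},
    {"travel": [0.1,-0.8,0],"twist": 0,"claw": 0},
    {"travel": [0,-0.8,0],"twist": 0,"claw": 0},
    {"travel": [0,-0.8,0],"twist": 0,"claw": 0}
  ]
}}

```text
time: 16.2
eef_pos: [0.5308, -0.0119, 0.0854]
orientation: [0.488, 0.514, 0.485, -0.512]
contact_force: [4.8, -0.4, 5.9]
width: 0.0172
```

>>> {"name": "move_arm", "arguments": {
  "deltas": [
    {"travel": [0.1,-0.8,0],"twist": 0,"claw": 0},
    {"travel": [0.1,-0.8,0],"twist": 0,"claw": 0},
    {"travel": [0,-0.8,0],"twist": 0,"claw": 0},
    {"travel": [0.1,-0.8,0],"twist": 0,"claw": 0}
  ]
}}

```text
time: 16.53
eef_pos: [0.5277, -0.0118, 0.0852]
orientation: [0.488, 0.514, 0.485, -0.512]
contact_force: [4.1, -0.3, 6.7]
width: 0.0169
```

>>> {"name": "move_arm", "arguments": {
  "deltas": [
    {"travel": [0,-0.8,0],"twist": 0,"claw": 0},
    {"travel": [0.1,-0.8,0],"twist": 0,"claw": 0},
    {"travel": [0,-0.8,0],"twist": 0,"claw": 0},
    {"travel": [0.1,-0.8,0],"twist": 0,"claw": 0}
  ]
}}

```text
time: 16.87
eef_pos: [0.5246, -0.0116, 0.0851]
orientation: [0.488, 0.514, 0.485, -0.512]
contact_force: [3.7, -0.3, 7.2]
width: 0.0178
```

>>> {"name": "move_arm", "arguments": {
  "deltas": [
    {"travel": [0,-0.8,0],"twist": 0,"claw": 0},
    {"travel": [0,-0.8,0],"twist": 0,"claw": 0},
    {"travel": [0,-0.8,0],"twist": 0,"claw": 0},
    {"travel": [0,-0.8,0],"twist": 0,"claw": 0}
  ]
}}

```text
time: 17.2
eef_pos: [0.5214, -0.0114, 0.0851]
orientation: [0.488, 0.514, 0.485, -0.512]
contact_force: [3.7, -1.1, 7.7]
width: 0.0171
```

>>> {"name": "move_arm", "arguments": {
  "deltas": [
    {"travel": [-0.2,-0.8,0],"twist": 0,"claw": 0},
    {"travel": [-0.2,-0.8,0],"twist": 0,"claw": 0},
    {"travel": [-0.2,-0.8,0],"twist": 0,"claw": 0},
    {"travel": [-0.2,-0.8,0],"twist": 0,"claw": 0},
    {"travel": [0,-0.8,0],"twist": 0,"claw": 0},
    {"travel": [0,-0.8,0],"twist": 0,"claw": 0}
  ]
}}

```text
time: 17.7
eef_pos: [0.5154, -0.011, 0.085]
orientation: [0.487, 0.514, 0.486, -0.513]
contact_force: [2.3, -0.8, 6.1]
width: 0.0167
```

>>> {"name": "move_arm", "arguments": {
  "deltas": [
    {"travel": [0,-0.8,0],"twist": 0,"claw": 0},
    {"travel": [0,-0.8,0],"twist": 0,"claw": 0},
    {"travel": [0,-0.8,0],"twist": 0,"claw": 0},
    {"travel": [0,-0.8,0],"twist": 0,"claw": 0},
    {"travel": [0,-0.8,0],"twist": 0,"claw": 0},
    {"travel": [0,-0.8,0],"twist": 0,"claw": 0}
  ]
}}

```text
time: 18.2
eef_pos: [0.5105, -0.0108, 0.0848]
orientation: [0.487, 0.514, 0.486, -0.513]
contact_force: [2.4, -0.6, 4.7]
width: 0.0172
```

```bash
python3 - <<'E'
from h import *
st()
p,d=read_camera("side")
c=p[225:285,265:345];cv2.imwrite("pics/m.png",cv2.resize(c,(780,585),interpolation=cv2.INTER_CUBIC)[:,:,::-1])
E
```

```text
t 18.2 tcp [510.48 -10.78  84.85] w 17.2 F [ 2.44 -0.56  4.66] ydir deg -3.09 xaxis [ 2.e-03 -4.e-04 -1.e+00] q6 -0.067
```

View pics/m.png

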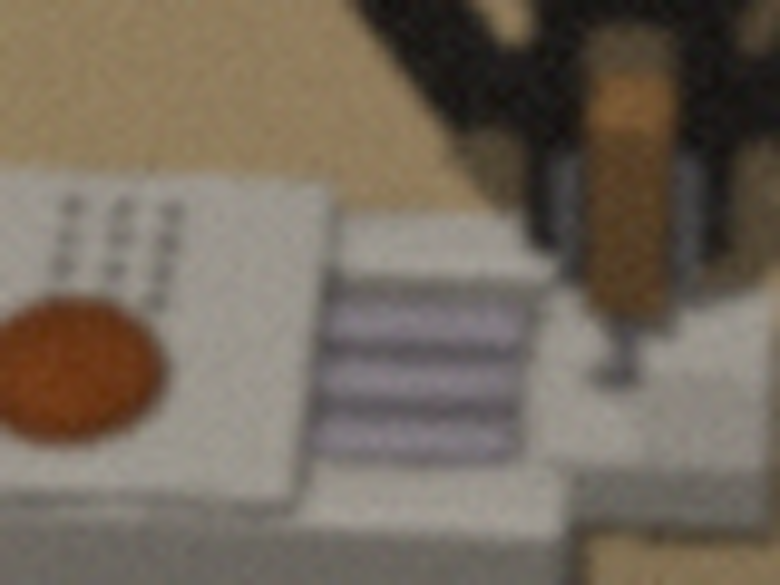

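The tray is well out and the batteries show at about (420,380). The pin is still in the hole. I'll feel for the end stop.

>>> {"name": "move_arm", "arguments": {
  "deltas": [
    {"travel": [0,-0.8,0],"twist": 0,"claw": 0},
    {"travel": [0,-0.8,0],"twist": 0,"claw": 0},
    {"travel": [0,-0.8,0],"twist": 0,"claw": 0},
    {"travel": [0,-0.8,0],"twist": 0,"claw": 0}
  ]
}}

```text
time: 18.58
eef_pos: [0.5071, -0.0106, 0.0847]
orientation: [0.487, 0.514, 0.486, -0.513]
contact_force: [2.3, -1.0, 5.1]
width: 0.0172
```

>>> {"name": "move_arm", "arguments": {
  "deltas": [
    {"travel": [0,-0.6,0],"twist": 0,"claw": 0},
    {"travel": [0,-0.6,0],"twist": 0,"claw": 0},
    {"travel": [0,-0.6,0],"twist": 0,"claw": 0}
  ]
}}

```text
time: 18.83
eef_pos: [0.5052, -0.0105, 0.0847]
orientation: [0.487, 0.514, 0.486, -0.513]
contact_force: [2.3, -0.5, 5.6]
width: 0.0175
```

>>> {"name": "move_arm", "arguments": {
  "deltas": [
    {"travel": [0,-0.5,0],"twist": 0,"claw": 0},
    {"travel": [0,-0.5,0],"twist": 0,"claw": 0}
  ]
}}

```text
time: 19.0
eef_pos: [0.5042, -0.0105, 0.0846]
orientation: [0.487, 0.514, 0.486, -0.513]
contact_force: [3.1, -1.8, 4.7]
width: 0.0175
```

>>> {"name": "move_arm", "arguments": {
  "deltas": [
    {"travel": [0,-0.5,0],"twist": 0,"claw": 0},
    {"travel": [0,-0.5,0],"twist": 0,"claw": 0}
  ]
}}

```text
time: 19.17
eef_pos: [0.5032, -0.0104, 0.0846]
orientation: [0.487, 0.514, 0.486, -0.513]
contact_force: [2.4, -1.7, 5.4]
width: 0.0172
```

>>> {"name": "move_arm", "arguments": {
  "deltas": [
    {"travel": [0,-0.5,0],"twist": 0,"claw": 0},
    {"travel": [0,-0.5,0],"twist": 0,"claw": 0}
  ]
}}

```text
time: 19.33
eef_pos: [0.5026, -0.0104, 0.0847]
orientation: [0.487, 0.514, 0.486, -0.513]
contact_force: [5.8, -1.8, 2.8]
width: 0.017
```

>>> {"name": "move_arm", "arguments": {
  "deltas": [
    {"travel": [0,-0.5,0],"twist": 0,"claw": 0},
    {"travel": [0,-0.3,0],"twist": 0,"claw": 0}
  ]
}}

```text
time: 19.5
eef_pos: [0.5024, -0.0105, 0.0848]
orientation: [0.487, 0.514, 0.485, -0.513]
contact_force: [8.9, -2.9, 1.0]
width: 0.0175
```

>>> {"name": "move_arm", "arguments": {
  "deltas": [
    {"travel": [0,-0.4,0],"twist": 0,"claw": 0},
    {"travel": [0,-0.4,0],"twist": 0,"claw": 0}
  ]
}}

```text
time: 19.67
eef_pos: [0.5022, -0.0106, 0.0851]
orientation: [0.488, 0.514, 0.485, -0.512]
contact_force: [10.7, -3.4, 0.6]
width: 0.0174
```

The end stop is reached: Fx rose from 2.4 to 10.7 N and the movement stopped. I'll back off inside the clearance and lift out.

>>> {"name": "move_arm", "arguments": {
  "deltas": [
    {"travel": [0,0.8,0],"twist": 0,"claw": 0},
    {"travel": [0,0.8,0],"twist": 0,"claw": 0},
    {"travel": [0,0.7,0],"twist": 0,"claw": 0},
    {"travel": [0,0.7,0],"twist": 0,"claw": 0},
    {"travel": [0,0,0],"twist": 0,"claw": 0}
  ]
}}

```text
time: 20.08
eef_pos: [0.503, -0.0104, 0.0843]
orientation: [-0.486, -0.513, -0.486, 0.514]
contact_force: [1.5, -3.1, 6.3]
width: 0.0176
```

```bash
python3 - <<'E'
from h import *
st()
E
```

```text
t 20.08 tcp [502.97 -10.4   84.35] w 17.6 F [ 1.47 -3.13  6.28] ydir deg -3.1 xaxis [-4.e-04 -3.e-04 -1.e+00] q6 -0.068
```

>>> {"name": "move_arm", "arguments": {
  "deltas": [
    {"travel": [-0.5,0.3,0.3],"twist": 0,"claw": 0},
    {"travel": [-1,0,0.3],"twist": 0,"claw": 0},
    {"travel": [-1,0,0],"twist": 0,"claw": 0},
    {"travel": [-1,0,0],"twist": 0,"claw": 0},
    {"travel": [-1,0,0],"twist": 0,"claw": 0}
  ]
}}

```text
time: 20.5
eef_pos: [0.5029, -0.0107, 0.0884]
orientation: [-0.486, -0.513, -0.487, 0.513]
contact_force: [1.7, -0.3, 0.9]
width: 0.0172
```

>>> {"name": "move_arm", "arguments": {
  "deltas": [
    {"travel": [-1,0,0],"twist": 0,"claw": 0},
    {"travel": [-1.5,0,0],"twist": 0,"claw": 0},
    {"travel": [-1.5,0,0],"twist": 0,"claw": 0},
    {"travel": [-1.5,0,0],"twist": 0,"claw": 0},
    {"travel": [-1.5,0,0],"twist": 0,"claw": 0},
    {"travel": [-1.5,0,0],"twist": 0,"claw": 0}
  ]
}}

```text
time: 21.0
eef_pos: [0.503, -0.0107, 0.0971]
orientation: [-0.486, -0.513, -0.487, 0.513]
contact_force: [0.5, 0.3, 0.7]
width: 0.0175
```

>>> {"name": "move_arm", "arguments": {
  "deltas": [
    {"travel": [-3,0,0],"twist": 0,"claw": 0},
    {"travel": [-5,0,0],"twist": 0,"claw": 0},
    {"travel": [-8,0,0],"twist": 0,"claw": 0},
    {"travel": [-8,0,0],"twist": 0,"claw": 0},
    {"travel": [-8,0,0],"twist": 0,"claw": 0},
    {"travel": [-8,0,0],"twist": 0,"claw": 0},
    {"travel": [-8,0,0],"twist": 0,"claw": 0},
    {"travel": [0,0,0],"twist": 0,"claw": 0},
    {"travel": [0,0,0],"twist": 0,"claw": 0}
  ]
}}

```text
time: 21.75
eef_pos: [0.5039, -0.0109, 0.1461]
orientation: [0.487, 0.514, 0.486, -0.513]
contact_force: [-0.1, -0.4, -1.1]
width: 0.0176
```

```bash
python3 - <<'E'
from h import *
need([.537,-.2397,.145],-66.1)
p,d=read_camera("side");np.save("side3.npy",d)
c=p[205:295,260:380];cv2.imwrite("pics/n.png",cv2.resize(c,(780,585),interpolation=cv2.INTER_CUBIC)[:,:,::-1])
E
```

```text
t 21.75 tcp [503.88 -10.88 146.05] w 17.6 F [-0.12 -0.38 -1.06] ydir deg -3.09 xaxis [ 1.6e-03 -2.0e-04 -1.0e+00] q6 -0.069
travel tool mm [  1.2  45.4 226.7]
twist rad (neg of yaw) 1.0997
```

View pics/n.png

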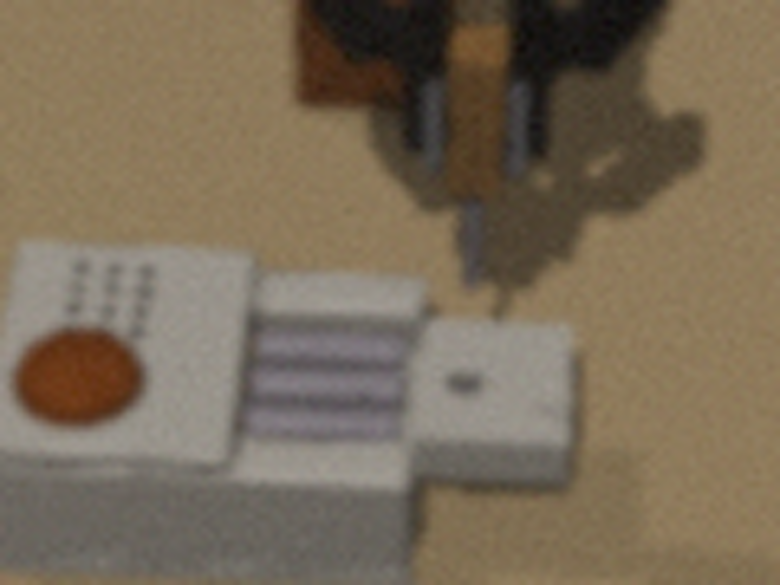

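Recess now at about (330.8,263.3), and the pin is upright in the grip. Now back to the block.

>>> {"name": "move_arm", "arguments": {
  "deltas": [
    {"travel": [0,5,25.2],"twist": 0,"claw": 0},
    {"travel": [0,5,25.2],"twist": 0,"claw": 0},
    {"travel": [0,5,25.2],"twist": 0,"claw": 0},
    {"travel": [0,5,25.2],"twist": 0,"claw": 0},
    {"travel": [0,5,25.2],"twist": 0,"claw": 0},
    {"travel": [0,5,25.2],"twist": 0,"claw": 0},
    {"travel": [0,5,25.2],"twist": 0,"claw": 0},
    {"travel": [0,5,25.2],"twist": 0,"claw": 0},
    {"travel": [0,5,25.2],"twist": 0,"claw": 0},
    {"travel": [0,0,0],"twist": 0.11,"claw": 0},
    {"travel": [0,0,0],"twist": 0.11,"claw": 0},
    {"travel": [0,0,0],"twist": 0.11,"claw": 0}
  ]
}}

```text
time: 22.8
eef_pos: [0.5354, -0.2401, 0.144]
orientation: [-0.393, -0.587, -0.394, 0.588]
contact_force: [-0.5, -0.1, -0.4]
width: 0.0178
```

>>> {"name": "move_arm", "arguments": {
  "deltas": [
    {"travel": [0,0,0],"twist": 0.11,"claw": 0},
    {"travel": [0,0,0],"twist": 0.11,"claw": 0},
    {"travel": [0,0,0],"twist": 0.11,"claw": 0},
    {"travel": [0,0,0],"twist": 0.11,"claw": 0},
    {"travel": [0,0,0],"twist": 0.11,"claw": 0},
    {"travel": [0,0,0],"twist": 0.11,"claw": 0},
    {"travel": [0,0,0],"twist": 0.11,"claw": 0},
    {"travel": [0,0,0],"twist": 0,"claw": 0},
    {"travel": [0,0,0],"twist": 0,"claw": 0}
  ]
}}

```text
time: 23.55
eef_pos: [0.5356, -0.2395, 0.1444]
orientation: [-0.147, -0.691, -0.148, 0.692]
contact_force: [0.0, 0.2, 0.0]
width: 0.0176
```

```bash
python3 - <<'E'
from h import *
need([.5370,-.2397,.120],-66.1)
print("recess",onz("side",330.8,263.3,.049))
D=[]
for i in range(2):
    p,d=read_camera("side");D.append(d)
D=np.array(D);D[D==0]=np.nan;d=np.nanmean(D,0)
np.save("side4p.npy",p);np.save("side4.npy",d)
c=p[160:220,280:360];cv2.imwrite("pics/o.png",cv2.resize(c,(780,585),interpolation=cv2.INTER_CUBIC)[:,:,::-1])
c=C["side"]
def P(u,v): return c["R"].T@(np.array([(u-c["cx"])/c["fx"],(v-c["cy"])/c["fy"],1])*d[v,u]-c["t"])
for v in range(172,192): print(v,[ (P(u,v)*1000).round(1).tolist() for u in(315,316,317,318,319,320)])
E
```

```text
t 23.55 tcp [ 535.63 -239.5   144.44] w 17.6 F [0.01 0.19 0.04] ydir deg -65.92 xaxis [-1.1e-03  6.0e-04 -1.0e+00] q6 0.643
travel tool mm [24.4  0.8 -1.2]
twist rad (neg of yaw) 0.0031
recess [ 0.50545419 -0.01097725  0.049     ]
172 [[545.4, -424.9, 4.9], [542.7, -431.7, 0.4], [537.4, -228.6, 136.0], [535.0, -230.1, 135.0], [532.7, -234.8, 131.9], [530.8, -336.8, 63.8]]
173 [[545.4, -424.4, 1.9], [542.6, -427.7, -0.3], [539.8, -425.4, 1.2], [535.1, -238.4, 126.6], [532.7, -234.3, 129.4], [530.8, -331.4, 64.3]]
174 [[545.4, -420.4, 1.2], [542.6, -420.7, 1.0], [539.8, -423.6, -0.9], [535.1, -237.5, 124.4], [532.7, -237.3, 124.5], [530.8, -329.2, 62.7]]
175 [[545.4, -418.3, -0.8], [542.5, -418.0, -0.6], [539.7, -417.5, -0.2], [535.1, -235.6, 122.9], [532.7, -236.6, 122.2], [530.8, -325.2, 62.3]]
176 [[545.2, -409.5, 1.8], [542.4, -409.2, 2.1], [539.6, -409.9, 1.6], [535.1, -235.1, 120.4], [532.7, -238.0, 118.4], [530.8, -324.6, 59.6]]
177 [[545.1, -404.2, 2.1], [542.4, -409.0, -1.2], [539.5, -404.5, 1.9], [535.1, -237.5, 115.8], [532.7, -237.2, 116.1], [530.7, -324.5, 56.6]]
178 [[545
[... 1310 characters left out ...]
 0.7], [539.0, -357.9, 1.0], [536.3, -357.7, 1.2], [533.6, -359.5, -0.1], [530.8, -354.1, 3.7]]
188 [[544.4, -355.1, -0.4], [541.7, -351.7, 2.1], [539.0, -353.6, 0.7], [536.3, -356.1, -1.1], [533.5, -354.3, 0.3], [530.8, -354.7, 0.0]]
189 [[544.3, -347.2, 2.0], [541.7, -350.6, -0.5], [538.9, -347.2, 2.0], [536.2, -349.1, 0.7], [533.5, -348.3, 1.2], [530.8, -347.0, 2.2]]
190 [[544.3, -347.4, -1.5], [541.6, -343.2, 1.6], [538.9, -344.3, 0.8], [536.2, -346.0, -0.4], [533.5, -345.0, 0.3], [530.7, -343.7, 1.3]]
191 [[543.1, -272.3, 49.5], [540.5, -274.3, 48.1], [538.0, -271.9, 49.9], [535.4, -269.2, 51.8], [532.9, -270.3, 51.1], [530.4, -269.7, 51.5]]<stdin>:7: RuntimeWarning: Mean of empty slice
```

View pics/o.png

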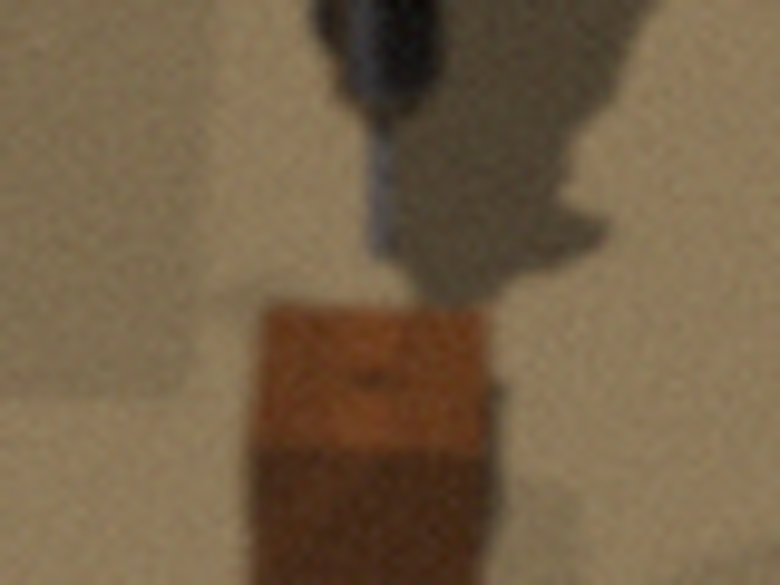

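```bash
python3 - <<'E'
from h import *
a=onz("side",317.7,191.3-.45,.05);b=onz("side",317.7,205.9-.45,.05);print(a,b,(a+b)/2,a[1]-b[1])
p=np.load("side4p.npy").astype(float);print(p[188:210,314:322].mean(2).astype(int))
o1,_=dark(p,317.7,198.4,3),0;print(o1,onz("side",*o1,.05))
E
```

```text
[ 0.53620489 -0.27237678  0.05      ] [ 0.53558465 -0.21191445  0.05      ] [ 0.53589477 -0.24214561  0.05      ] -0.060462324284848545
[[112 120 116 118 116 116 108  92]
 [114 117 113 115 113 114 111  99]
 [111 111 109 107 112 103 110 100]
 [ 84  88  89  90  93  90  93  87]
 [ 69  67  71  74  75  76  72  71]
 [ 63  68  67  66  68  63  66  60]
 [ 62  66  65  63  65  69  71  60]
 [ 61  64  71  73  67  67  62  55]
 [ 64  65  63  66  66  68  62  60]
 [ 63  62  61  63  58  61  60  61]
 [ 59  60  54  54  49  54  57  57]
 [ 64  61  58  51  53  56  55  54]
 [ 60  61  67  64  63  61  58  62]
 [ 68  64  64  70  68  65  61  64]
 [ 68  68  66  66  69  68  60  66]
 [ 68  70  68  68  67  65  63  59]
 [ 63  68  71  68  70  69  64  62]
 [ 57  65  62  65  61  60  61  60]
 [ 53  50  53  57  51  52  47  49]
 [ 44  51  50  51  48  43  45  46]
 [ 46  47  51  47  46  38  41  44]
 [ 50  48  49  49  43  48  41  49]]
(np.float64(317.66666666666663), np.float64(198.38095238095238)) [ 0.5359622  -0.24063704  0.05      ]
```

>>> {"name": "move_arm", "arguments": {
  "deltas": [
    {"travel": [0,1.3,-1.2],"twist": 0,"claw": 0},
    {"travel": [6,0,0],"twist": 0,"claw": 0},
    {"travel": [8,0,0],"twist": 0,"claw": 0},
    {"travel": [8,0,0],"twist": 0,"claw": 0},
    {"travel": [6,0,0],"twist": 0,"claw": 0},
    {"travel": [4,0,0],"twist": 0,"claw": 0},
    {"travel": [2,0,0],"twist": 0,"claw": 0},
    {"travel": [0,0,0],"twist": 0,"claw": 0},
    {"travel": [0,0,0],"twist": 0,"claw": 0}
  ]
}}

```text
time: 24.4
eef_pos: [0.5376, -0.2404, 0.1112]
orientation: [-0.146, -0.692, -0.146, 0.692]
contact_force: [-0.3, -0.1, 0.2]
width: 0.0178
```

```bash
python3 - <<'E'
from h import *
st()
D=[]
for i in range(2):
    p,d=read_camera("side");D.append(d)
D=np.array(D);D[D==0]=np.nan;d=np.nanmean(D,0)
q=p[180:212,298:340];cv2.imwrite("pics/q.png",cv2.resize(q,(756,576),interpolation=cv2.INTER_CUBIC)[:,:,::-1])
c=C["side"]
def P(u,v): return c["R"].T@(np.array([(u-c["cx"])/c["fx"],(v-c["cy"])/c["fy"],1])*d[v,u]-c["t"])
for v in range(186,202): print(v,[ (P(u,v)*1000).round(1).tolist() for u in(316,317,318,319)])
E
```

```text
t 24.4 tcp [ 537.65 -240.42  111.2 ] w 17.8 F [-0.3  -0.14  0.18] ydir deg -66.12 xaxis [-1.e-04  0.e+00 -1.e+00] q6 0.646
186 [[541.8, -362.4, 1.1], [537.6, -239.9, 88.0], [535.1, -238.3, 89.1], [532.7, -238.4, 89.1]]
187 [[541.7, -357.4, 1.3], [537.5, -236.9, 87.2], [535.1, -238.6, 86.0], [532.7, -240.3, 84.7]]
188 [[541.8, -357.4, -2.0], [537.6, -241.3, 81.0], [535.1, -239.4, 82.4], [532.7, -242.1, 80.5]]
189 [[541.6, -349.3, 0.5], [537.6, -239.7, 79.2], [535.1, -239.5, 79.3], [532.7, -240.7, 78.5]]
190 [[541.6, -345.7, -0.3], [537.6, -241.1, 75.2], [535.1, -238.2, 77.3], [532.7, -238.5, 77.1]]
191 [[540.5, -269.6, 51.5], [537.6, -239.1, 73.6], [535.1, -237.3, 75.0], [532.7, -241.2, 72.1]]
192 [[540.5, -268.2, 49.4], [537.6, -238.8, 70.8], [535.1, -235.7, 73.1], [532.7, -240.5, 69.7]]
193 [[540.4, -264.3, 49.2], [537.6, -240.1, 66.8], [535.1, -237.4, 68.8], [532.7, -241.3, 66.0]]
194 [[540.4, -261.3, 48.2], [537.6, -238.4, 65.1], [535.1, -238.6, 64.9], [532.7, -240.5, 63.6]]
195 [[540.3, -253.5, 50.9], [537.6, -236.6, 63.4], [535.1, -238.5, 62.0], [532.7, -240.4, 60.6]]
196 [[540.2, -250.8, 49.8], [537.6, -238.3, 59.0], [535.1, -237.2, 59.9], [532.7, -243.6, 55.2]]
197 [[540.2, -247.5, 49.1], [537.7, -246.9, 49.6], [535.2, -247.9, 48.8], [532.7, -246.7, 49.8]]
198 [[540.2, -245.7, 47.4], [537.7, -247.4, 46.1], [535.2, -245.8, 47.4], [532.7, -243.4, 49.1]]
199 [[540.1, -237.6, 50.3], [537.7, -248.7, 42.0], [535.2, -245.0, 44.8], [532.7, -245.5, 44.4]]
200 [[540.0, -231.1, 52.1], [537.5, -232.7, 50.9], [535.1, -233.5, 50.4], [532.6, -233.0, 50.7]]
201 [[540.0, -229.3, 50.4], [537.5, -227.5, 51.8], [535.0, -227.8, 51.6], [532.6, -230.9, 49.2]]<stdin>:6: RuntimeWarning: Mean of empty slice
```

View pics/q.png

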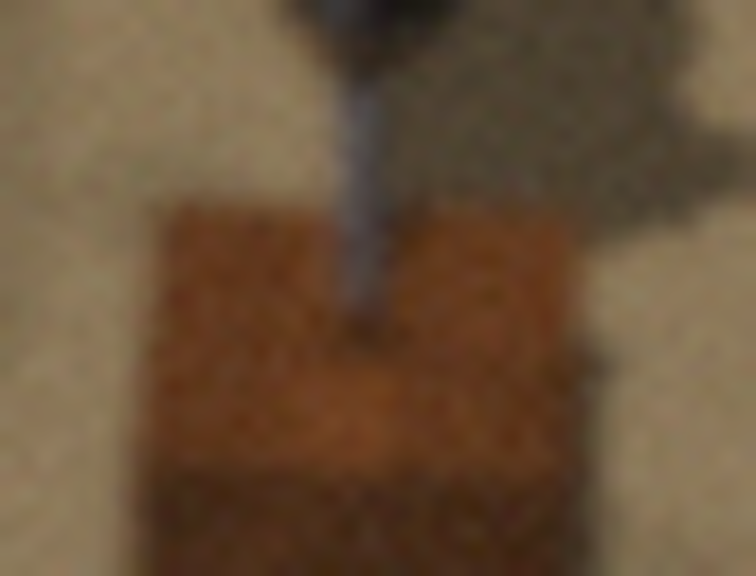

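The shank's axis is at about (535.4, -241.0) and the hole at about (535.2, -241.3), so they are aligned. I'll insert.

>>> {"name": "move_arm", "arguments": {
  "deltas": [
    {"travel": [2,0,0],"twist": 0,"claw": 0},
    {"travel": [2,0,0],"twist": 0,"claw": 0},
    {"travel": [1,0,0],"twist": 0,"claw": 0},
    {"travel": [1,0,0],"twist": 0,"claw": 0},
    {"travel": [1,0,0],"twist": 0,"claw": 0},
    {"travel": [1,0,0],"twist": 0,"claw": 0},
    {"travel": [1,0,0],"twist": 0,"claw": 0},
    {"travel": [1,0,0],"twist": 0,"claw": 0},
    {"travel": [0,0,0],"twist": 0,"claw": 0}
  ]
}}

```text
time: 25.25
eef_pos: [0.5375, -0.2403, 0.1009]
orientation: [-0.146, -0.692, -0.146, 0.692]
contact_force: [0.0, -0.1, -1.0]
width: 0.0174
```

>>> {"name": "move_arm", "arguments": {
  "deltas": [
    {"travel": [2,0,0],"twist": 0,"claw": 0},
    {"travel": [3,0,0],"twist": 0,"claw": 0},
    {"travel": [3,0,0],"twist": 0,"claw": 0},
    {"travel": [3,0,0],"twist": 0,"claw": 0},
    {"travel": [3,0,0],"twist": 0,"claw": 0}
  ]
}}

```text
time: 25.67
eef_pos: [0.5375, -0.2403, 0.0867]
orientation: [-0.146, -0.692, -0.146, 0.692]
contact_force: [-0.1, 0.2, 0.0]
width: 0.0173
```

>>> {"name": "move_arm", "arguments": {
  "deltas": [
    {"travel": [3,0,0],"twist": 0,"claw": 0},
    {"travel": [3,0,0],"twist": 0,"claw": 0},
    {"travel": [3,0,0],"twist": 0,"claw": 0},
    {"travel": [3,0,0],"twist": 0,"claw": 0},
    {"travel": [3,0,0],"twist": 0,"claw": 0},
    {"travel": [3,0,0],"twist": 0,"claw": 0}
  ]
}}

```text
time: 26.17
eef_pos: [0.5377, -0.2404, 0.0689]
orientation: [0.146, 0.692, 0.146, -0.692]
contact_force: [-0.3, -0.5, -0.7]
width: 0.0175
```

>>> {"name": "move_arm", "arguments": {
  "deltas": [
    {"travel": [2,0,0],"twist": 0,"claw": 0},
    {"travel": [2,0,0],"twist": 0,"claw": 0},
    {"travel": [1,0,0],"twist": 0,"claw": 0},
    {"travel": [1,0,0],"twist": 0,"claw": 0},
    {"travel": [0,0,0],"twist": 0,"claw": 0}
  ]
}}

```text
time: 26.58
eef_pos: [0.5376, -0.2404, 0.063]
orientation: [-0.146, -0.692, -0.146, 0.692]
contact_force: [0.8, 0.1, -1.3]
width: 0.0174
```

>>> {"name": "move_arm", "arguments": {
  "deltas": [
    {"travel": [0.7,0,0],"twist": 0,"claw": 0},
    {"travel": [0.7,0,0],"twist": 0,"claw": 0},
    {"travel": [0,0,0],"twist": 0,"claw": 0}
  ]
}}

```text
time: 26.83
eef_pos: [0.5376, -0.2404, 0.0618]
orientation: [0.146, 0.692, 0.146, -0.692]
contact_force: [-0.3, -0.0, -0.8]
width: 0.0174
```

>>> {"name": "move_arm", "arguments": {
  "deltas": [
    {"travel": [0.7,0,0],"twist": 0,"claw": 0},
    {"travel": [0.7,0,0],"twist": 0,"claw": 0},
    {"travel": [0,0,0],"twist": 0,"claw": 0}
  ]
}}

```text
time: 27.08
eef_pos: [0.5378, -0.2405, 0.0607]
orientation: [0.146, 0.692, 0.146, -0.692]
contact_force: [-0.7, 0.4, 3.0]
width: 0.0172
```

The handle is seated on the block: 3 N at TCP z 60.7, the same height as at the grasp. Releasing.

>>> {"name": "move_arm", "arguments": {
  "deltas": [
    {"travel": [0,0,0],"twist": 0,"claw": 0.25},
    {"travel": [0,0,0],"twist": 0,"claw": 0.4},
    {"travel": [0,0,0],"twist": 0,"claw": 0.6},
    {"travel": [0,0,0],"twist": 0,"claw": 0.8},
    {"travel": [0,0,0],"twist": 0,"claw": 1},
    {"travel": [0,0,0],"twist": 0,"claw": 1},
    {"travel": [0,0,0],"twist": 0,"claw": 1},
    {"travel": [0,0,0],"twist": 0,"claw": 1},
    {"travel": [0,0,0],"twist": 0,"claw": 1}
  ]
}}

```text
time: 27.83
eef_pos: [0.5377, -0.2404, 0.0604]
orientation: [0.146, 0.692, 0.146, -0.692]
contact_force: [0.1, 0.4, -0.2]
width: 0.0856
```

>>> {"name": "move_arm", "arguments": {
  "deltas": [
    {"travel": [-5,0,0],"twist": 0,"claw": 1},
    {"travel": [-10,0,0],"twist": 0,"claw": 1},
    {"travel": [-15,0,0],"twist": 0,"claw": 1},
    {"travel": [-20,0,0],"twist": 0,"claw": 1},
    {"travel": [-20,0,0],"twist": 0,"claw": 1},
    {"travel": [-20,0,0],"twist": 0,"claw": 1},
    {"travel": [-20,0,0],"twist": 0,"claw": 1},
    {"travel": [-20,0,0],"twist": 0,"claw": 1},
    {"travel": [-20,0,0],"twist": 0,"claw": 1},
    {"travel": [0,0,0],"twist": 0,"claw": 1},
    {"travel": [0,0,0],"twist": 0,"claw": 1}
  ]
}}

```text
time: 28.75
eef_pos: [0.5387, -0.241, 0.2131]
orientation: [0.147, 0.693, 0.145, -0.691]
contact_force: [-0.1, 0.4, 0.1]
width: 0.0856
```

```bash
python3 - <<'E'
from h import *
st()
p,d=read_camera("side")
cv2.imwrite("pics/r.png",cv2.resize(p[160:290,250:390],(646,600),interpolation=cv2.INTER_CUBIC)[:,:,::-1])
c=C["side"]
def P(u,v): return c["R"].T@(np.array([(u-c["cx"])/c["fx"],(v-c["cy"])/c["fy"],1])*d[v,u]-c["t"])
for v in range(176,200,2): print(v,[ (P(u,v)*1000).round(0).tolist() for u in(315,317,319,321)])
E
```

```text
t 28.75 tcp [ 538.73 -241.01  213.09] w 85.6 F [-0.11  0.35  0.06] ydir deg -66.12 xaxis [ 0.0039 -0.0021 -1.    ] q6 0.646
176 [[545.0, -412.0, -0.0], [540.0, -407.0, 3.0], [534.0, -413.0, -0.0], [528.0, -413.0, -0.0]]
178 [[545.0, -403.0, -1.0], [538.0, -248.0, 106.0], [533.0, -250.0, 104.0], [528.0, -401.0, 1.0]]
180 [[542.0, -236.0, 108.0], [538.0, -240.0, 105.0], [533.0, -239.0, 106.0], [528.0, -236.0, 109.0]]
182 [[542.0, -235.0, 103.0], [537.0, -229.0, 108.0], [533.0, -234.0, 104.0], [528.0, -234.0, 104.0]]
184 [[542.0, -234.0, 98.0], [537.0, -234.0, 98.0], [533.0, -231.0, 100.0], [528.0, -229.0, 101.0]]
186 [[542.0, -231.0, 94.0], [537.0, -230.0, 95.0], [533.0, -230.0, 95.0], [528.0, -234.0, 92.0]]
188 [[542.0, -236.0, 85.0], [537.0, -229.0, 90.0], [533.0, -232.0, 87.0], [528.0, -237.0, 84.0]]
190 [[542.0, -233.0, 81.0], [537.0, -234.0, 81.0], [533.0, -234.0, 80.0], [528.0, -232.0, 82.0]]
192 [[542.0, -235.0, 73.0], [537.0, -227.0, 79.0], [533.0, -231.0, 76.0], [528.0, -232.0, 76.0]]
194 [[542.0, -234.0, 69.0], [537.0, -231.0, 70.0], [533.0, -231.0, 71.0], [528.0, -235.0, 68.0]]
196 [[542.0, -235.0, 62.0], [537.0, -227.0, 67.0], [533.0, -233.0, 63.0], [528.0, -233.0, 63.0]]
198 [[542.0, -231.0, 58.0], [538.0, -231.0, 58.0], [533.0, -233.0, 57.0], [528.0, -236.0, 54.0]]
```

View pics/r.png

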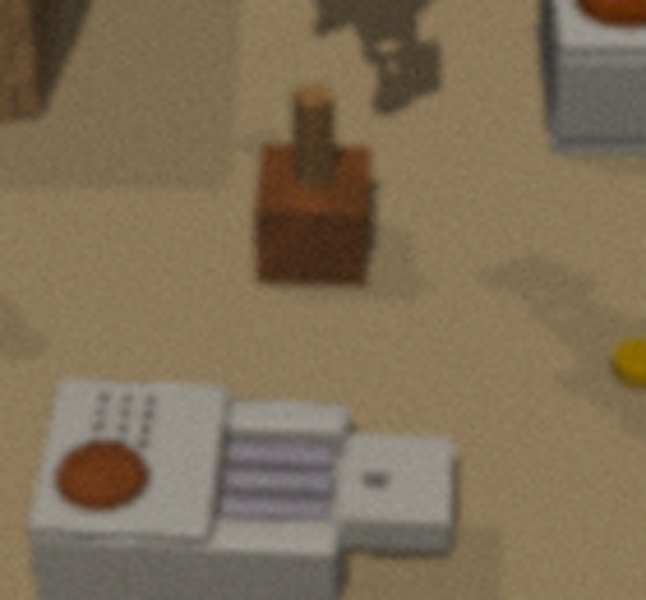

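The pin stands upright and fully down in the block at about (315,135) in the crop, with its handle top at z ≈ 106 mm. The tray is fully out, with its recess at about (375,480), and the gripper is clear. I'll hand it in.

```bash
python3 -c "
from station import env
print(env.finish_job(), env.get_obs()['time'])"
```

```text
the job is handed in; nothing more can be done
the job is handed in; nothing more can be done
```

I did the whole task and handed the job in; the interface gives no verdict, so these are my own checks.

- **Pressing the button:** I took the pin from the block and pushed its tip into the smaller soother's recess. It reached the hard floor about 11 mm below the button's rest position, at 7 N.
- **Opening the tray:** I held the button at 4.5–8 N past 29 mm out, then slid the tray on to its end stop. The sideways push was mostly 2–5 N and rose to about 11 N as it met the stop. The recess moved 49.7 mm in the side camera.
- **Putting the pin back:** I set it down in the block until it met about 3 N, at the same height as when I picked it up. Then I let go and raised the gripper clear.
- **Last check:** the side view and its depth show the pin upright with its handle top at about 106 mm, which is what it should be when fully down. The tray was still out, and the force reading was near zero with the gripper open. The clock was at about 28.8 s of the 66 s allowed.

- **Limits of the checks:** the arm blocked the top camera whenever I used the pin, so those checks rest on the side view. The two cameras disagreed by 1–3 mm on the pin, so I lined it up with the recess and the block's hole in the side view alone. I took no separate pictures of the other things on the shelf at the end.

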